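# Load an instrument cassette into the locked wash rack

### The arm

A 6-joint arm with a two-finger parallel gripper is mounted at the origin on the work surface. World frame = base frame: x ahead of the robot, y to its left, z up, the work surface at z = 0. Lengths are in m, angles in rad, forces in N, time in s.
With the tool pointing down it reaches from about 0.2 to 0.875 m from the base axis. Payload 3.4 kg.
Tool frame: the origin (TCP) lies at the very end of the fingers, on their centre line; the grasp point (between the pads) lies arm.grasp_offset behind it (arm.grasp_offset is the distance from the TCP to the grasp point, in m); y points along the fingers, x is the direction in which the jaws open and shut, and the axes are right-handed (so a half turn about y gives the same grasp; the last joint's range is limited). The gripper opens to 94 mm and grips with 3 to 60 N. Pads are 16 mm wide; open, the fingers measure 119 mm over their backs; the gripper's body (75 mm by 177 mm) begins 78 mm behind the grasp point.
Start: joints at [-1.241, 0.276, 1.505, -0, 1.361, -0.121], TCP at [0.251, -0.518, 0.205] pointing down, gripper open.
Joint ranges: [-2.89, 2.89], [-0.75, 2.08], [0.22, 2.7], [-1.18, 4.32], [0.11, 2.71], [-2.7, 2.7]. Speed limits (rad/s): [2.57, 2.57, 3.14, 3.14, 3.14, 3.14].

### API

Orientations are given as a rotation vector (axis times angle).
In Python, from cell import arm, eyes gives the robot as it stands.
- The arm moves only by the tool send_rows, never from a script. Its argument "series" is a list of rows, each a list of 3 entries, a list of its own where there are three numbers: the shift along the tool's x, y, z in cm, then the turn about the tool's y in rad, then the finger opening in cm, from 0 to 9.4. A call has 1 to 10 rows; each row is the pose to reach, as a shift and turn from the pose measured when the call began, along the tool's axes at that moment; what a row does not reach only later rows make up. A row lasts 1/8 s, in which the tool goes at most 62.5 mm and 10.7 degrees, less where a joint would pass 70% of its speed; a pose out of reach is approached as far as the arm can. A call with a gripper value outside its range is refused whole. The fingers move at their own pace and stop on an object; the grip force is fixed at half the most. Time passes only in rows, so rows that repeat a pose let the fingers close. It gives the time, the measured TCP pose, the force and the opening at its end, in the units of the state.
- arm.state(): the state, without advancing time (a new reading comes with each control period).
- eyes.read_camera(name): name is "scene" or "top"; returns a dict with "img" (420x560x3 uint8, blue, green, red), "fx", "fy", "cx", "cy" (pixels), "pose" (4x4, takes a point from camera to world coordinates). Camera axes: x right, y down, z forward; pixel columns grow to the right and rows downward; lengths in m; the calibration is good to about 2 mm. A picture is of the moment at which its call begins. There is no depth.
- arm.close_job(): hands the job in, once; it reports no verdict.
The state is a dict: "time_s": time; "joint_pos": joint angles; "dq": joint speeds; "effort": joint torques, N m; "tcp_pos": TCP position; "tool_rot": TCP orientation; "wrist_force": force on the tool from outside, world axes, zero at the start; "moment": the same for the moment, N m; "grip_width": finger opening in m.
Only numpy, scipy, OpenCV 4.12 (cv2) and the standard library are available. Lean on these libraries where they do the work, as an engineer would, in place of code of your own. Each camera call takes 0.05 s, during which the arm holds its last target.

### The job

The next instrument cassette has to go into the wash rack: draw the slide bolt on the rack's near end fully back, swing the hold-down bar by its loop handle up and over until it rests open on its stop, then take the thick slatted cassette that leans in the drainer and lower it gently, on its long edge, into one of the two empty middle slots until it stands fully down, upright and centred end to end. Leave the bar open for the cassettes still to come, and do not disturb the thin lid in the drainer, the two cassettes already in the rack or the jar.

Things in the scene. Friction and masses are not known exactly. Their poses are not given: they have to be found in the camera images.
- cassette_centre (a point): Centre of the loose cassette to load: slatted steel box 22 mm thick (its x), 180 long (y), 100 high (z), about 0.35 kg, flat faces. It starts leaning 30 degrees from vertical in one of the drainer's cradles: its z axis points up the slope (the top leans towards the drainer's -x), its x axis is the normal of its upper face. Its lower long edge starts 30 mm above the table.
- lid_centre (a point): Centre of the thin lid, a bystander: steel plate 6 mm thick, 180 x 100 mm, with a low wire handle on its upper face, leaning the same way in the drainer's other cradle. Which of the two things is in which cradle changes.
- drainer: Fixed drip tray 250 (x) x 200 (y) mm, origin at the centre of its underside, its x pointing to the left and somewhat away from the robot (yaw about 1.25). Two sloping wire cradles, 90 mm apart along x. In each, two wires at y = +-60 mm reach 62 mm up the back of what leans there (mid-back is free for a finger) and end in front lips 14 mm high, 29 mm from the back.
- rack: Fixed steel wire rack, 236 (x) x 208 (y) mm, origin at the centre of its underside, x away from the robot at yaw 0. Four slots along y, 52 mm apart in x, each 27 mm wide between wire dividers that reach 95 mm above the table and stand only 40 to 74 mm either side of the middle (the middle is free for fingers). Cassettes stand 30 mm above the table, tops at 130 mm.
- slot1 (a point): Where the centre of a cassette standing fully down and centred in slot 1 lies (80 mm above the table). Slot 1 is nearest the robot and occupied. Axes as the rack's: x across the slot, y along it.
- slot2 (a point): The same for slot 2, empty.
- slot3 (a point): The same for slot 3, empty.
- slot4 (a point): The same for slot 4, farthest from the robot, occupied.
- loaded1_centre (a point): Centre of the cassette standing in slot 1, a bystander of the same kind (loose).
- loaded4_centre (a point): Centre of the cassette standing in slot 4, a bystander of the same kind (loose).
- bolt (a joint): Slide bolt on top of the rack's near end: 0 is locked, its tongue over the corner of the hold-down bar; 0.030 m is fully back, at its stop. It slides towards the rack's +y with 1.5 N of friction and stays where it is left. It starts locked (0 to 0.008); the tongue is clear of the bar beyond 0.023.
- bolt_knob (a point): Grip point on the axis of the bolt's upright round knob, 12 mm across, 174 mm above the table; the knob's top is 10 mm above this point, its foot 20 mm below. Moves with the bolt. Guide blocks up to 158 mm above the table stand either side along y; along x it is free on both sides.
- bar (a joint): Hold-down bar over the cassettes, a bail of 8 mm steel rod, 0.22 kg, hinged along the rack's -y side: 0 is down; it opens upward and over towards the rack's -y, to a stop at 2.0 rad. It cannot rise while the bolt is locked. Let go past 1.6 rad it falls open on to its stop; before 1.2 rad it falls shut.
- bar_grip (a point): Middle of the bar's loop handle: a round rod 10 mm across, 76 mm long, along the rack's x, free to turn between the fingers. With the bar down it is 172 mm above the table and 30 mm to the +y side of the rack's middle. Moves with the bar.
- bar_hinge (a point): Point on the bar's hinge axis (parallel to the rack's x), level with the middle of the rack, 104 mm to its -y side, 138 mm above the table. The handle moves about it on a radius of 138 mm; with the bar down the handle is 134 mm to +y and 34 mm above it.
- jar_centre (a point): Centre of a closed white plastic jar, 64 mm across and 85 mm high, standing on the table beyond the rack and the drainer, a bystander.
Not all that is in view belongs to the job. What is shaped like the part that bears cassette_centre but turquoise or yellow is not meant.

How it is judged:
By the outcome, as a careful person would: the job done as asked, in the order asked, and still so for the second after the job is handed in, with the robot touching nothing.
It also fails if it takes over 64 s, if anything falls off the work surface, if the arm or the gripper's body presses on something with over 40 N, if the wrist force passes 120 N, or if a joint passes its speed limit or range.

## Working session

There is one attempt and no reset: what is moved stays moved. The work goes in short steps, Python scripts to look and compute and a tool call to move; the robot and the scene stay as the last step left them, time stands still between calls to the robot, and variables do not carry over. Pictures are saved under pics/ and viewed, and the job is handed in when it is done.

Besides the shell and the picture viewer there is one more tool, called after "Emit:" in YAML: its name, and indented under it one key for each argument. send_rows: Moves the arm, as the interface text tells. Its arguments: {"type":"object","properties":{"series":{"type":"array","items":{"type":"array"}}},"required":["series"]}

```bash
ls; mkdir -p pics; python3 - <<'E'
from cell import arm, eyes
import cv2, numpy as np
s=arm.state(); print(s); print(arm.grasp_offset)
for n in ("scene","top"):
    d=eyes.read_camera(n); cv2.imwrite(f"pics/{n}0.png",d["img"]); print(n,d["fx"],d["fy"],d["cx"],d["cy"],np.round(d["pose"],4).tolist())
E
```

```text
pics
{'time_s': 0.0, 'joint_pos': array([-1.24100514e+00,  2.76593286e-01,  1.50607111e+00, -1.14882336e-05,
        1.36066955e+00, -1.20988012e-01]), 'dq': array([ 0.00051445,  0.00193044, -0.00014915, -0.00154065, -0.00113624,
       -0.00097346]), 'effort': array([ 2.42001959e-03, -4.04567492e+01, -2.37228405e+01,  7.02430308e-02,
        3.43528215e-02, -1.36432227e-04]), 'tcp_pos': array([ 0.25033252, -0.51705674,  0.20463041]), 'tool_rot': array([-1.38825332,  0.87205287, -0.86982309]), 'wrist_force': array([-0.01964409, -0.09807638,  0.42425867]), 'moment': array([-0.03147227, -0.01035548,  0.00298818]), 'grip_width': 0.09420443513890646}
0.0188
scene 478.4191539896563 478.4191539896563 271.7194947687461 210.36195851188407 [[0.6847, 0.5628, -0.4631, 1.0902], [0.7288, -0.5383, 0.4232, -0.4268], [-0.0111, -0.6273, -0.7787, 1.128], [0.0, 0.0, 0.0, 1.0]]
top 382.44802622501436 382.44802622501436 279.46443876998336 207.80462493646257 [[-0.0198, -0.9962, 0.0853, 0.4421], [-0.9998, 0.0202, 0.0039, 0.1404], [-0.0056, -0.0852, -0.9964, 1.2388], [0.0, 0.0, 0.0, 1.0]]
```

View pics/scene0.png

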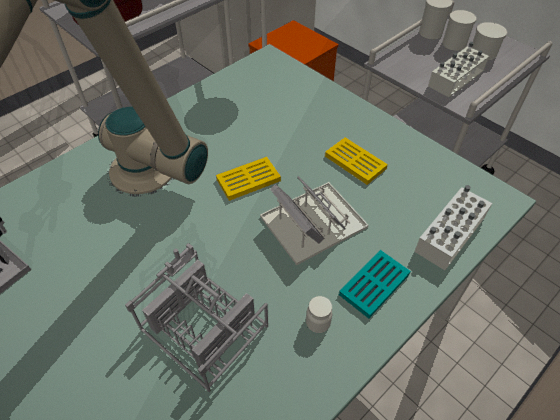

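View pics/top0.png

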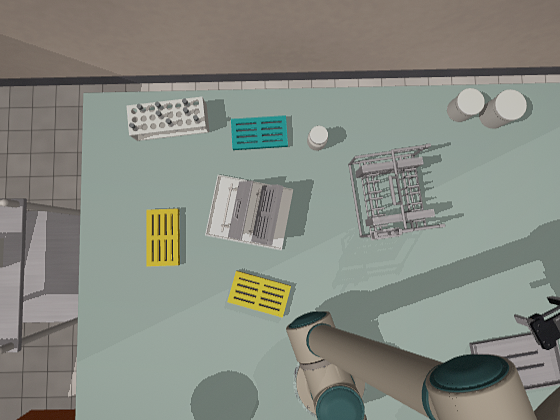

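```bash
python3 - <<'E'
import cv2
a=cv2.imread("pics/scene0.png");b=cv2.imread("pics/top0.png")
def c(im,x,y,w,h,n,s): cv2.imwrite(n,cv2.resize(im[y:y+h,x:x+w],None,fx=s,fy=s,interpolation=cv2.INTER_CUBIC))
c(a,120,240,155,150,"pics/c1.png",4); c(b,340,135,110,110,"pics/c2.png",5.4)
c(a,250,170,125,100,"pics/c3.png",6); c(b,195,165,110,95,"pics/c4.png",6)
E
```

```text
(no output)
```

View pics/c1.png

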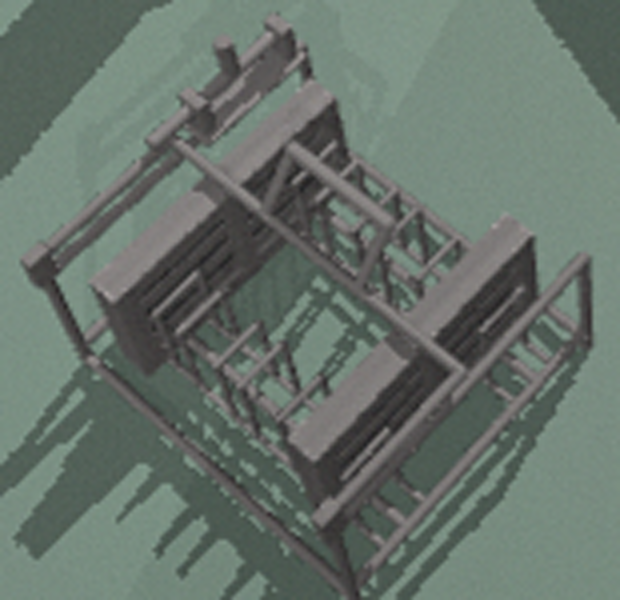

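View pics/c2.png

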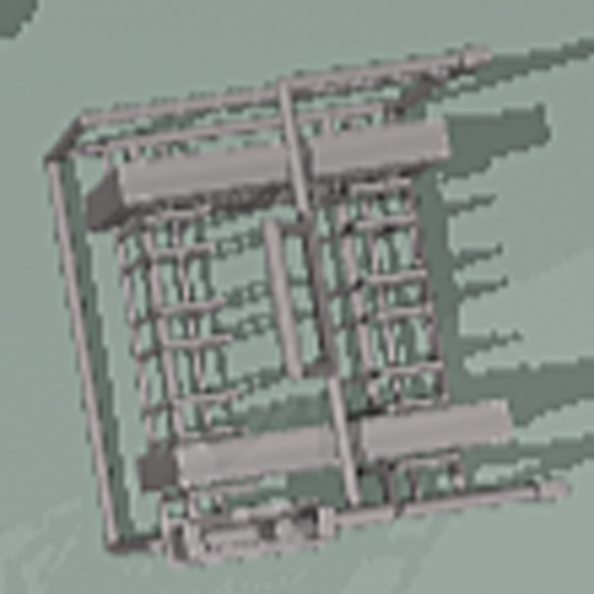

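View pics/c3.png

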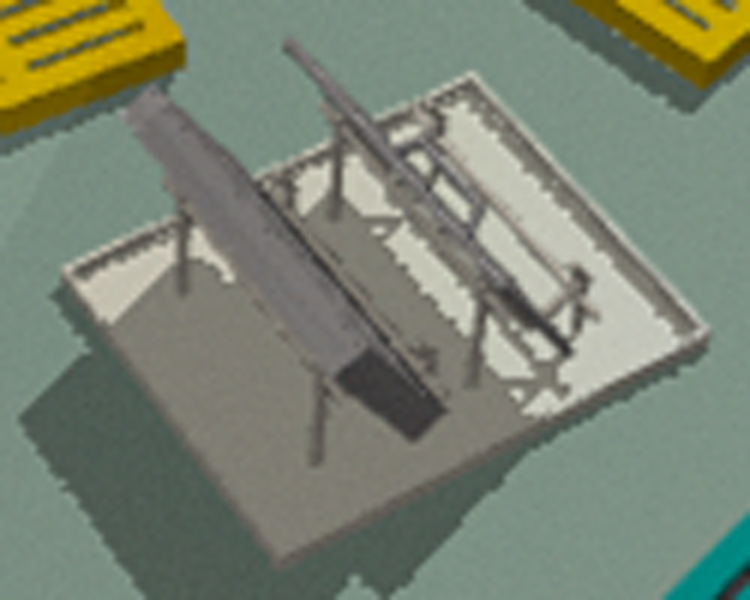

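View pics/c4.png

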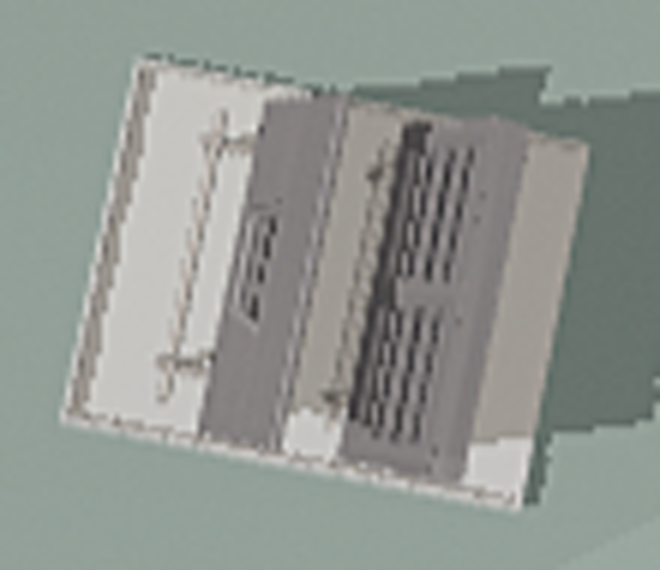

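```bash
cat > h.py <<'E'
import cv2, numpy as np, json
from scipy.optimize import least_squares
def load():
    return json.load(open("cal.json"))
def save():
    from cell import eyes
    c={}
    for n in ("scene","top"):
        d=eyes.read_camera(n); c[n]=[d["fx"],d["cx"],d["cy"],np.array(d["pose"]).tolist()]
    json.dump(c,open("cal.json","w"))
def ray(n,p):
    f,cx,cy,P=load()[n]; P=np.array(P)
    d=P[:3,:3]@np.array([(p[0]-cx)/f,(p[1]-cy)/f,1.]); return P[:3,3],d/np.linalg.norm(d)
def plane(n,p,z):
    o,d=ray(n,p); return o+d*(z-o[2])/d[2]
def proj(n,X):
    f,cx,cy,P=load()[n]; P=np.array(P); q=P[:3,:3].T@(np.array(X)-P[:3,3]); return f*q[:2]/q[2]+[cx,cy]
def tri(ps,pt):
    A=[];b=[]
    L=[]
    for n,p in (("scene",ps),("top",pt)):
        o,d=ray(n,p); M=np.eye(3)-np.outer(d,d); A.append(M); b.append(M@o); L.append((o,d,M))
    X=np.linalg.solve(sum(A),sum(b))
    return X,[float(np.linalg.norm(M@(X-o))*1e3) for o,d,M in L]
def crop(img,x,y,w,h,s,name,grid=10):
    c=cv2.resize(img[y:y+h,x:x+w],None,fx=s,fy=s,interpolation=cv2.INTER_CUBIC)
    for i in range(x-x%grid,x+w,grid):
        if i>=x:
            u=int((i-x+.5)*s); cv2.line(c,(u,0),(u,5),(0,0,255),1); cv2.putText(c,str(i),(u,15),0,.35,(0,0,255),1)
    for i in range(y-y%grid,y+h,grid):
        if i>=y:
            u=int((i-y+.5)*s); cv2.line(c,(0,u),(5,u),(0,0,255),1); cv2.putText(c,str(i),(7,u+4),0,.35,(0,0,255),1)
    cv2.imwrite(name,c)
E
python3 - <<'E'
from h import *
save()
a=cv2.imread("pics/scene0.png");b=cv2.imread("pics/top0.png")
crop(a,122,240,80,60,10,"pics/d1.png"); crop(a,190,285,80,60,10,"pics/d2.png")
crop(b,345,140,95,55,8,"pics/d3.png"); crop(b,355,190,95,55,8,"pics/d4.png")
E
```

```text
(no output)
```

View pics/d1.png

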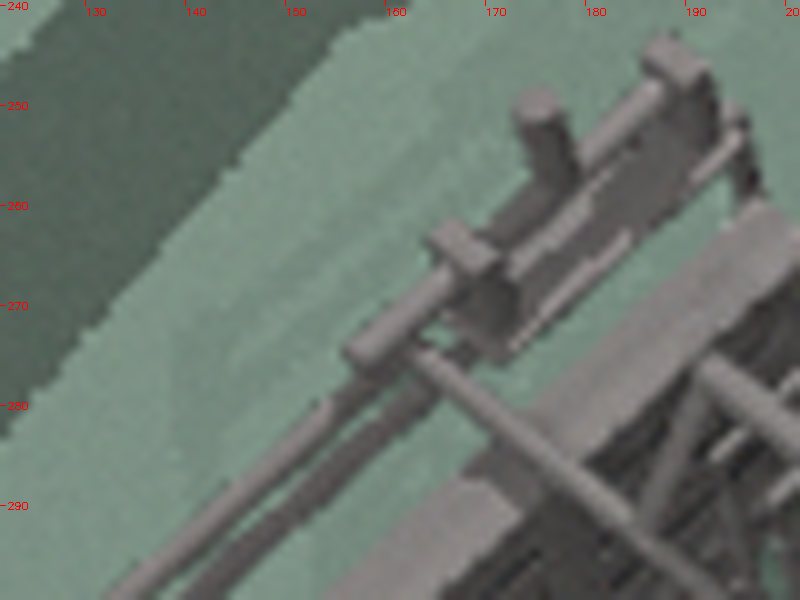

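View pics/d2.png

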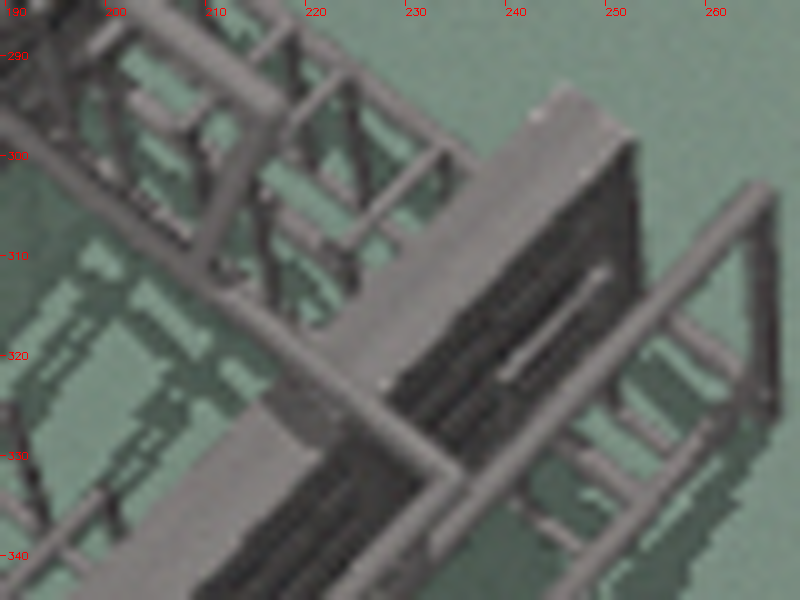

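View pics/d3.png

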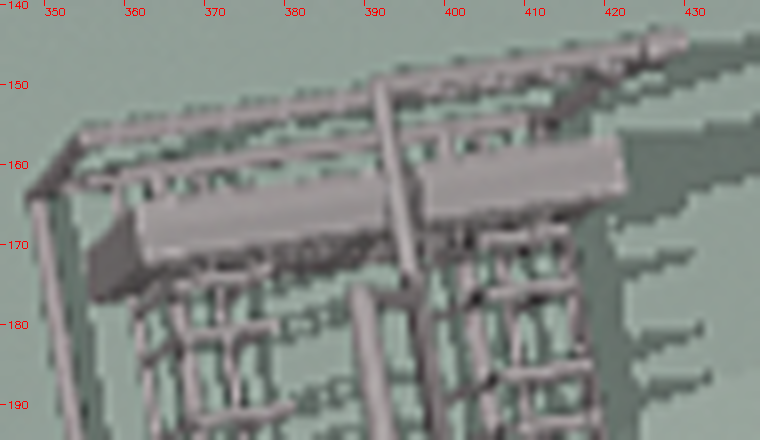

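View pics/d4.png

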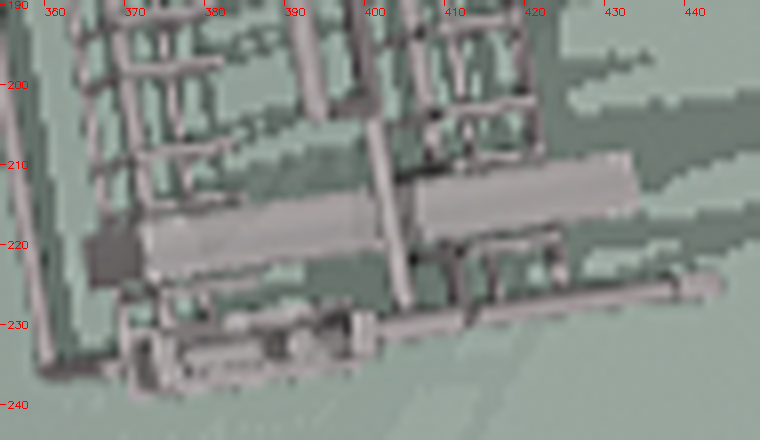

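```bash
cat > m1.py <<'E'
from h import *
def S(o,s,p): return (o[0]+p[0]/s-.5,o[1]+p[1]/s-.5)
d1=lambda *p:S((122,240),10,p); d2=lambda *p:S((190,285),10,p); d3=lambda *p:S((345,140),8,p); d4=lambda *p:S((355,190),8,p)
c1=lambda *p:S((120,240),4,p)
def show(l,a,b,z=None):
    X,e=tri(a,b); print(l,np.round(X,4),np.round(e,1)); 
    if z: print("   planes",np.round(plane("scene",a,z)[:2],4),np.round(plane("top",b,z)[:2],4))
    return X
show("knobtop",d1(540,105),d4(302,338),.184)
show("handle near",d1(712,365),d4(317,110),.172)
show("handle far",d2(270,108),d3(360,292),.172)
# loaded1 top corners: +y end outer(-x), inner(+x); -y end
print("L1")
show("+y far",c1(342,103),d4(140,220),.130); show("+y near",c1(308,85),d4(148,282),.13)
show("-y far",c1(120,305),d4(630,152),.13)
show("-y near",c1(92,288),d4(637,205),.13)
print("L4")
show("+y far",d2(635,135),d3(138,208),.13); show("+y near",d2(568,85),d3(147,262),.13)
show("-y far",c1(315,468),d3(618,138),.13); show("-y near",c1(288,435),d3(624,192),.13)
# hinge rail/bar corners
show("bar far corner",d2(458,475),d3(380,85),.146)
show("bar near corner",d1(418,348),d4(403,305),.146)
E
python3 m1.py
```

```text
knobtop [ 0.4602 -0.1632  0.1863] [0.3 0.3]
   planes [ 0.4588 -0.1624] [ 0.46   -0.1641]
handle near [ 0.5396 -0.1747  0.1764] [0.5 0.5]
   planes [ 0.5375 -0.1731] [ 0.5397 -0.1764]
handle far [ 0.6164 -0.1658  0.1756] [0. 0.]
   planes [ 0.6146 -0.1649] [ 0.617  -0.1669]
L1
+y far [ 0.5063 -0.122   0.127 ] [2.1 2.1]
   planes [ 0.5096 -0.1214] [ 0.5048 -0.123 ]
+y near [ 0.4821 -0.1266  0.1249] [0.6 0.6]
   planes [ 0.4848 -0.1286] [ 0.4823 -0.125 ]
-y far [ 0.5274 -0.2993  0.1304] [2.5 2.5]
   planes [ 0.529  -0.2975] [ 0.5259 -0.3015]
-y near [ 0.5072 -0.3033  0.1278] [0.7 0.7]
   planes [ 0.509  -0.3031] [ 0.5066 -0.303 ]
L4
+y far [ 0.6575 -0.0976  0.1312] [1.6 1.6]
   planes [ 0.6581 -0.096 ] [ 0.6566 -0.0991]
+y near [ 0.6372 -0.1002  0.1316] [1.4 1.4]
   planes [ 0.6374 -0.0986] [ 0.6366 -0.1016]
-y far [ 0.6802 -0.276   0.1277] [1.1 1.1]
   planes [ 0.6819 -0.2755] [ 0.679  -0.2761]
-y near [ 0.6584 -0.2756  0.1336] [0.3 0.3]
   planes [ 0.657  -0.2748] [ 0.6589 -0.2772]
bar far corner [ 0.6984 -0.185   0.1428] [1.2 1.2]
   planes [ 0.7004 -0.1849] [ 0.6969 -0.185 ]
bar near corner [ 0.4708 -0.213   0.1451] [1.5 1.5]
   planes [ 0.4702 -0.2143] [ 0.4717 -0.2115]
```

```bash
cat > g.py <<'E'
from cell import arm
import numpy as np
from scipy.spatial.transform import Rotation as R
def go(*targets):
    """targets: (x,y,z TCP, jaw angle world or None)"""
    s=arm.state(); M=R.from_rotvec(s["tool_rot"]).as_matrix(); p=s["tcp_pos"]
    a0=np.arctan2(M[1,0],M[0,0])
    print("t",round(s["time_s"],2),"tcp",np.round(p,4),"jaw",round(a0,3),"ty",np.round(M[:,1],3),"F",np.round(s["wrist_force"],1),"grip",round(s["grip_width"],4),"q",np.round(s["joint_pos"],2))
    for x,y,z,a in targets:
        sh=M.T@(np.array([x,y,z])-p)*100
        tn=0
        if a is not None:
            d=(a-a0+np.pi/2)%np.pi-np.pi/2
            tn=-d   # tool y down
        print("shift cm",np.round(sh,2),"turn",round(tn,3))
E
python3 - <<'E'
from g import *
go((.46,-.1635,.235,.122),(.46,-.1635,.163,.122))
E
```

```text
t 0.2 tcp [ 0.2504 -0.5173  0.205 ] jaw -1.12 ty [-0.     0.001 -1.   ] F [ 0.3  0.8 -0.3] grip 0.0938 q [-1.24  0.28  1.51 -0.    1.36 -0.12]
shift cm [-22.71  -2.98  34.28] turn -1.242
shift cm [-22.71   4.22  34.28] turn -1.242
```

Emit:
send_rows:
  series:
    - [[-6, -3, 8], -0.18, 4]
    - [[-11, -3, 15], -0.36, 4]
    - [[-15, -3, 22], -0.54, 4]
    - [[-19, -3, 28], -0.72, 4]
    - [[-22.7, -3, 34.3], -0.9, 4]
    - [[-22.7, -3, 34.3], -1.07, 4]
    - [[-22.7, -3, 34.3], -1.24, 4]
    - [[-22.7, -3, 34.3], -1.24, 4]
    - [[-22.7, -3, 34.3], -1.24, 4]

```text
time_s: 1.32
tcp_pos: [0.4598, -0.164, 0.2351]
tool_rot: [-1.568, -0.093, 0.094]
wrist_force: [0.8, -0.2, -0.4]
grip_width: 0.0398
```

```bash
python3 - <<'E'
from g import *
go((.46,-.1635,.235,.122),(.46,-.1635,.163,.122))
E
```

```text
t 1.32 tcp [ 0.4598 -0.164   0.2351] jaw 0.119 ty [-0.001  0.    -1.   ] F [ 0.8 -0.2 -0.4] grip 0.0398 q [-0.49  0.13  1.63 -0.    1.39 -0.6 ]
shift cm [0.02 0.01 0.05] turn -0.003
shift cm [0.03 7.21 0.04] turn -0.003
```

Emit:
send_rows:
  series:
    - [[0, 4, 0], 0, 4]
    - [[0, 7.2, 0], 0, 4]
    - [[0, 7.2, 0], 0, 4]
    - [[0, 7.2, 0], 0, 0.8]
    - [[0, 7.2, 0], 0, 0.8]
    - [[0, 7.2, 0], 0, 0.8]

```text
time_s: 2.08
tcp_pos: [0.4586, -0.1647, 0.1641]
tool_rot: [-1.57, -0.091, 0.096]
wrist_force: [-8.0, -2.3, 5.8]
grip_width: 0.0136
```

Emit:
send_rows:
  series:
    - [[0, 0, 0.3], 0, 0.8]
    - [[0, 0, 1.0], 0, 0.8]
    - [[0, 0, 1.8], 0, 0.8]
    - [[0, 0, 2.4], 0, 0.8]
    - [[0, 0, 2.4], 0, 0.8]

```text
time_s: 2.7
tcp_pos: [0.4545, -0.1395, 0.1641]
tool_rot: [-1.568, -0.09, 0.099]
wrist_force: [-5.6, -0.1, 2.0]
grip_width: 0.0111
```

Emit:
send_rows:
  series:
    - [[0, 0, 0.3], 0, 0.8]
    - [[0, 0, 0.3], 0, 0.8]

```text
time_s: 2.95
tcp_pos: [0.4543, -0.1385, 0.1641]
tool_rot: [-1.573, -0.091, 0.1]
wrist_force: [-3.8, -7.6, -1.2]
grip_width: 0.0116
```

```bash
python3 - <<'E'
from h import *
from cell import eyes
from g import go
go()
for n in ("scene","top"): cv2.imwrite(f"pics/{n}1.png",eyes.read_camera(n)["img"])
a=cv2.imread("pics/scene1.png"); crop(a,122,230,80,60,10,"pics/e1.png")
E
```

```text
t 2.95 tcp [ 0.4543 -0.1385  0.1641] jaw 0.122 ty [-0.005 -0.005 -1.   ] F [-3.8 -7.6 -1.2] grip 0.0116 q [-0.44  0.16  1.77 -0.01  1.21 -0.56]
```

View pics/e1.png

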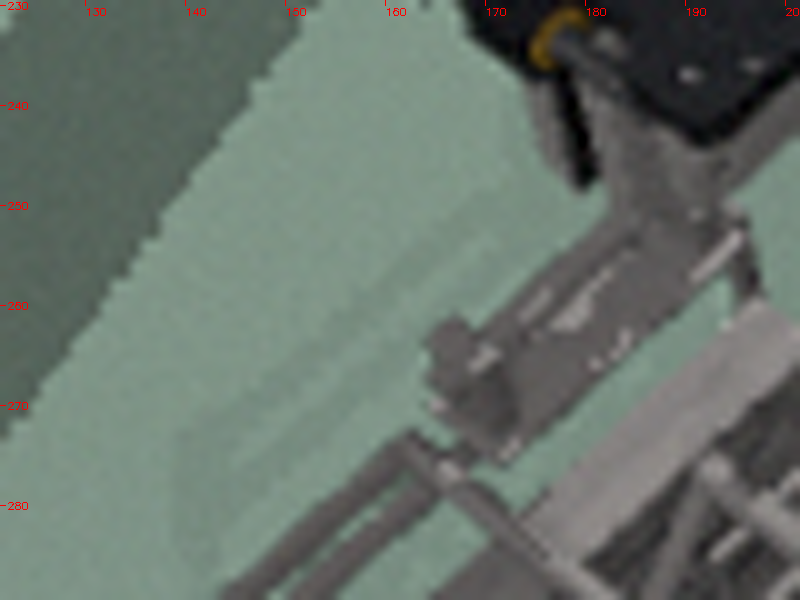

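Emit:
send_rows:
  series:
    - [[0, 0, 0.4], 0, 0.8]
    - [[0, 0, 0.4], 0, 0.8]

```text
time_s: 3.3
tcp_pos: [0.4544, -0.1385, 0.1641]
tool_rot: [-1.581, -0.093, 0.101]
wrist_force: [-2.9, -11.1, -2.7]
grip_width: 0.0114
```

Emit:
send_rows:
  series:
    - [[0, 0, 0], 0, 4]
    - [[0, 0, 0], 0, 4]
    - [[0, -3, 0], 0, 4]
    - [[0, -7, 0], 0, 4]
    - [[0, -7, 0], 0, 4]

```text
time_s: 3.92
tcp_pos: [0.4574, -0.1377, 0.2372]
tool_rot: [-1.584, -0.099, 0.095]
wrist_force: [-0.1, 0.4, 0.5]
grip_width: 0.0398
```

```bash
python3 - <<'E'
from g import *
go((.577,-.1705,.235,.122+1.5708),(.577,-.1705,.157,.122+1.5708))
from h import *
from cell import eyes
for n in ("scene","top"): cv2.imwrite(f"pics/{n}2.png",eyes.read_camera(n)["img"])
a=cv2.imread("pics/scene2.png"); crop(a,122,230,80,60,10,"pics/e2.png")
E
```

```text
t 3.92 tcp [ 0.4574 -0.1377  0.2372] jaw 0.123 ty [ 0.003 -0.015 -1.   ] F [-0.1  0.4  0.5] grip 0.0398 q [-0.43  0.11  1.65 -0.01  1.38 -0.55]
shift cm [11.46  0.31 -4.72] turn -1.569
shift cm [11.45  8.11 -4.6 ] turn -1.569
```

View pics/e2.png

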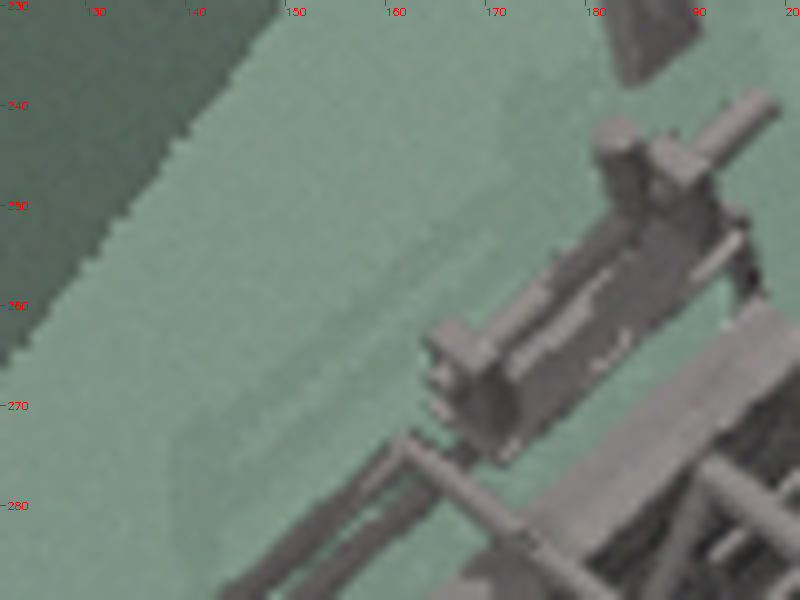

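Emit:
send_rows:
  series:
    - [[3, 0.3, -1], 0.18, 4]
    - [[6, 0.3, -2], 0.36, 4]
    - [[9, 0.3, -4], 0.54, 4]
    - [[11.4, 0.3, -4.7], 0.72, 4]
    - [[11.4, 0.3, -4.7], 0.9, 4]
    - [[11.4, 0.3, -4.7], 1.08, 4]
    - [[11.4, 0.3, -4.7], 1.26, 4]
    - [[11.4, 0.3, -4.7], 1.43, 4]
    - [[11.4, 0.3, -4.7], 1.57, 4]
    - [[11.4, 0.3, -4.7], 1.57, 4]

```text
time_s: 5.28
tcp_pos: [0.5733, -0.1691, 0.2294]
tool_rot: [-1.278, 1.116, -1.12]
wrist_force: [0.8, 0.1, -0.3]
grip_width: 0.04
```

```bash
python3 - <<'E'
from g import *
go((.577,-.1705,.157,.122+1.5708))
E
```

```text
t 5.28 tcp [ 0.5733 -0.1691  0.2294] jaw -1.445 ty [-0.006 -0.011 -1.   ] F [ 0.8  0.1 -0.3] grip 0.04 q [-0.4   0.3   1.41 -0.01  1.43  1.05]
shift cm [0.11 7.24 0.4 ] turn 0.004
```

Emit:
send_rows:
  series:
    - [[0.1, 4, 0.4], 0, 4]
    - [[0.1, 7.2, 0.4], 0, 4]
    - [[0.1, 7.2, 0.4], 0, 2]
    - [[0.1, 7.2, 0.4], 0, 0.6]
    - [[0.1, 7.2, 0.4], 0, 0.6]
    - [[0.1, 7.2, 0.4], 0, 0.6]

```text
time_s: 6.02
tcp_pos: [0.5779, -0.1697, 0.1589]
tool_rot: [-1.276, 1.114, -1.121]
wrist_force: [0.4, 2.8, 3.0]
grip_width: 0.0094
```

```bash
cat > arc.py <<'E'
from g import *
s=arm.state(); M=R.from_rotvec(s["tool_rot"]).as_matrix(); p=s["tcp_pos"]
import sys
th0=float(sys.argv[1]); a=.249+th0
ey=np.array([-np.sin(.122),np.cos(.122),0])
go()
for th in map(float,sys.argv[2:]):
    b=.249+th
    d=.138*((np.cos(b)-np.cos(a))*ey+(np.sin(b)-np.sin(a))*np.array([0,0,1]))
    print(th,np.round(M.T@d*100,1).tolist(), "abs",np.round(p+d,3))
E
python3 arc.py 0 .15 .3 .45 .6 .75 .9 1.05 1.2 1.35 1.5 1.65 1.8 1.9 1.95
```

```text
t 6.03 tcp [ 0.5779 -0.1697  0.1589] jaw -1.445 ty [-0.003 -0.01  -1.   ] F [0.4 2.8 3. ] grip 0.0094 q [-0.39  0.34  1.52 -0.01  1.27  1.05]
0.15 [0.7, -2.0, -0.0] abs [ 0.579 -0.176  0.178]
0.3 [1.6, -3.8, -0.0] abs [ 0.58  -0.186  0.197]
0.45 [2.9, -5.5, -0.0] abs [ 0.581 -0.198  0.214]
0.6 [4.3, -6.9, -0.0] abs [ 0.583 -0.212  0.228]
0.75 [6.0, -8.1, -0.1] abs [ 0.585 -0.228  0.241]
0.9 [7.8, -9.1, -0.1] abs [ 0.587 -0.246  0.251]
1.05 [9.8, -9.8, -0.1] abs [ 0.59  -0.266  0.258]
1.2 [11.8, -10.2, -0.1] abs [ 0.592 -0.286  0.262]
1.35 [13.9, -10.3, -0.1] abs [ 0.595 -0.306  0.263]
1.5 [15.9, -10.0, -0.1] abs [ 0.597 -0.327  0.261]
1.65 [17.9, -9.5, -0.1] abs [ 0.6   -0.347  0.256]
1.8 [19.8, -8.7, -0.1] abs [ 0.602 -0.365  0.247]
1.9 [21.0, -8.0, -0.1] abs [ 0.603 -0.377  0.24 ]
1.95 [21.6, -7.6, -0.1] abs [ 0.604 -0.383  0.237]
```

Emit:
send_rows:
  series:
    - [[0.7, -2.0, 0], 0, 0.6]
    - [[1.6, -3.8, 0], 0, 0.6]
    - [[2.9, -5.5, 0], 0, 0.6]
    - [[4.3, -6.9, 0], 0, 0.6]
    - [[4.3, -6.9, 0], 0, 0.6]

```text
time_s: 6.65
tcp_pos: [0.5829, -0.2105, 0.23]
tool_rot: [-1.274, 1.115, -1.12]
wrist_force: [-2.6, 4.5, 2.9]
grip_width: 0.0089
```

```bash
python3 arc.py .6 .75 .9 1.05 1.2 1.35 1.5 1.65 1.8 1.9 1.95
```

```text
t 6.65 tcp [ 0.5829 -0.2105  0.23  ] jaw -1.445 ty [-0.003 -0.007 -1.   ] F [-2.6  4.5  2.9] grip 0.0089 q [-0.45  0.33  1.36 -0.01  1.45  0.99]
0.75 [1.7, -1.2, -0.0] abs [ 0.585 -0.227  0.242]
0.9 [3.5, -2.2, -0.0] abs [ 0.587 -0.245  0.252]
1.05 [5.4, -2.9, -0.0] abs [ 0.59  -0.264  0.259]
1.2 [7.5, -3.3, -0.0] abs [ 0.592 -0.284  0.263]
1.35 [9.5, -3.4, -0.0] abs [ 0.594 -0.305  0.264]
1.5 [11.6, -3.1, -0.1] abs [ 0.597 -0.325  0.262]
1.65 [13.6, -2.6, -0.1] abs [ 0.599 -0.345  0.257]
1.8 [15.5, -1.8, -0.1] abs [ 0.602 -0.364  0.249]
1.9 [16.7, -1.1, -0.1] abs [ 0.603 -0.376  0.242]
1.95 [17.2, -0.7, -0.1] abs [ 0.604 -0.381  0.238]
```

Emit:
send_rows:
  series:
    - [[1.7, -1.2, 0], 0, 0.6]
    - [[3.5, -2.2, 0], 0, 0.6]
    - [[5.4, -2.9, 0], 0, 0.6]
    - [[7.5, -3.3, 0], 0, 0.6]
    - [[9.5, -3.4, 0], 0, 0.6]
    - [[11.6, -3.1, 0], 0, 0.6]
    - [[11.6, -3.1, 0], 0, 0.6]

```text
time_s: 7.52
tcp_pos: [0.5976, -0.3294, 0.2626]
tool_rot: [-1.276, 1.114, -1.126]
wrist_force: [-1.4, -1.2, 4.1]
grip_width: 0.0086
```

```bash
python3 arc.py 1.5 1.65 1.8 1.9 1.95
```

```text
t 7.53 tcp [ 0.5976 -0.3294  0.2626] jaw -1.448 ty [-0.002 -0.013 -1.   ] F [-1.4 -1.2  4.1] grip 0.0086 q [-0.6   0.42  1.15 -0.01  1.57  0.85]
1.65 [2.0, 0.5, -0.0] abs [ 0.6   -0.349  0.257]
1.8 [3.9, 1.4, -0.0] abs [ 0.602 -0.368  0.249]
1.9 [5.1, 2.1, 0.0] abs [ 0.604 -0.38   0.242]
1.95 [5.6, 2.5, 0.0] abs [ 0.605 -0.386  0.238]
```

Emit:
send_rows:
  series:
    - [[2.0, 0.5, 0], 0, 0.6]
    - [[3.9, 1.4, 0], 0, 0.6]
    - [[5.1, 2.1, 0], 0, 0.6]
    - [[5.5, 2.4, 0], 0, 0.6]
    - [[5.5, 2.4, 0], 0, 0.6]

```text
time_s: 8.15
tcp_pos: [0.6041, -0.3848, 0.2385]
tool_rot: [-1.276, 1.115, -1.126]
wrist_force: [-1.3, 0.8, -0.6]
grip_width: 0.0087
```

Emit:
send_rows:
  series:
    - [[0, 0, 0], 0, 2.5]
    - [[0, 0, 0], 0, 3]
    - [[0, -2, 0], 0, 3]
    - [[0, -7, 0], 0, 3]
    - [[0, -12, 0], 0, 3]
    - [[0, -12, 0], 0, 3]

```text
time_s: 8.9
tcp_pos: [0.6059, -0.384, 0.3646]
tool_rot: [-1.276, 1.105, -1.135]
wrist_force: [0.8, 0.2, 0.5]
grip_width: 0.03
```

```bash
python3 - <<'E'
from h import *
from cell import eyes
from g import go
go()
for n in ("scene","top"): cv2.imwrite(f"pics/{n}3.png",eyes.read_camera(n)["img"])
a=cv2.imread("pics/scene3.png"); crop(a,250,170,125,100,6,"pics/f1.png")
b=cv2.imread("pics/top3.png"); crop(b,195,165,110,95,7,"pics/f2.png")
E
```

```text
t 8.9 tcp [ 0.6059 -0.384   0.3646] jaw -1.448 ty [ 0.006 -0.02  -1.   ] F [0.8 0.2 0.5] grip 0.03 q [-0.66  0.47  0.82 -0.01  1.83  0.79]
```

View pics/scene3.png

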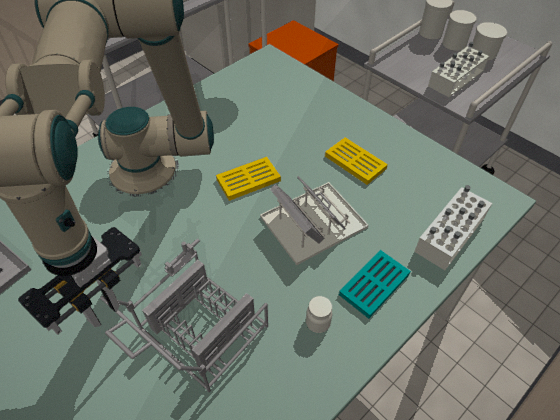

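View pics/top3.png

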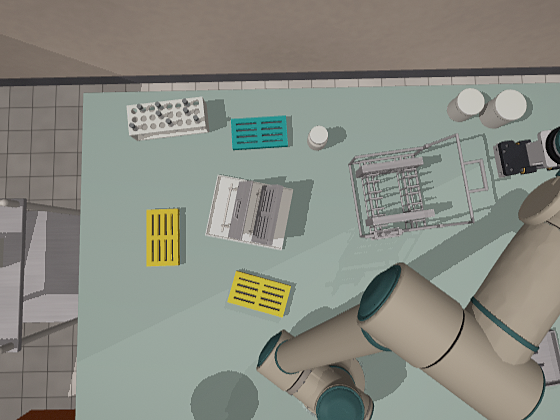

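View pics/f1.png

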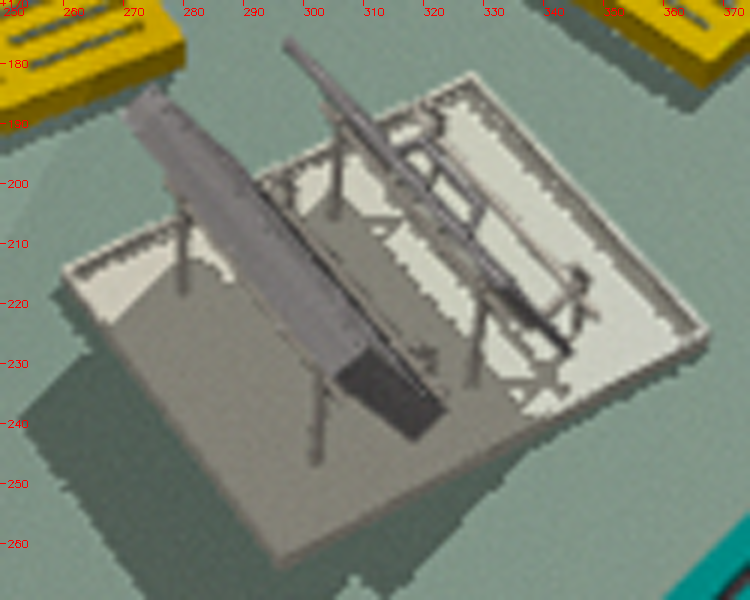

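View pics/f2.png

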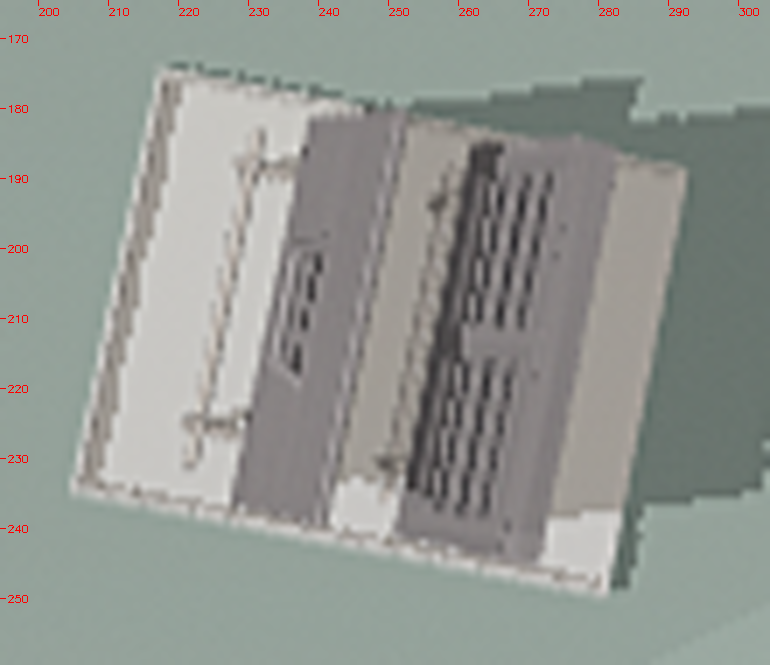

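```bash
cat > m2.py <<'E'
from h import *
def S(o,s,p): return (o[0]+p[0]/s-.5,o[1]+p[1]/s-.5)
f1=lambda *p:S((250,170),6,p); f2=lambda *p:S((195,165),7,p)
def show(l,a,b):
    X,e=tri(a,b); print(l,np.round(X,4),np.round(e,1)); return X
A=show("backtop near",f1(126,112),f2(542,562)); B=show("backtop far",f1(335,378),f2(618,150))
C=show("fronttop far",f1(370,345),f2(572,135)); D=show("fronttop near",f1(155,84),f2(502,556))
E_=show("frontbottom far",f1(446,408),f2(473,140))
for P,Q in ((A,B),(D,C)): 
    d=Q-P; print("len",np.linalg.norm(d),"ang",np.arctan2(d[1],d[0]),"mid",(P+Q)/2)
# drainer corners on rim
for l,a,b in (("nr",f1(65,268),f2(610,592)),("fr",f1(282,562),f2(686,168)),("fl",f1(707,332),f2(163,72)),("nl",f1(472,78),f2(75,490))):
    show(l,a,b)
E
python3 m2.py
```

```text
backtop near [0.4313 0.17   0.1236] [1.6 1.6]
backtop far [0.6034 0.1344 0.1173] [0.9 0.9]
fronttop far [0.6077 0.1527 0.1286] [0.3 0.3]
fronttop near [0.4342 0.1861 0.133 ] [1.6 1.6]
frontbottom far [0.6184 0.1981 0.0487] [0.2 0.2]
len 0.17586202613423058 ang -0.20407082170010843 mid [0.51737895 0.15219906 0.12042295]
len 0.17680131688943332 ang -0.19025066873049273 mid [0.52094664 0.16941556 0.13079586]
nr [0.4158 0.1418 0.0168] [1.3 1.3]
fr [0.609  0.1018 0.0109] [0. 0.]
fl [0.6588 0.3434 0.0126] [0.3 0.3]
nl [0.4663 0.3852 0.0107] [0.3 0.3]
```

```bash
python3 - <<'E'
from g import *
go((.520,.167,.30,1.37),(.520,.167,.30,-1.77))
E
```

```text
t 9.0 tcp [ 0.6046 -0.3831  0.3591] jaw -1.448 ty [-0.001 -0.014 -1.   ] F [ 0.3 -0.7 -0.8] grip 0.0298 q [-0.66  0.47  0.83 -0.01  1.83  0.79]
shift cm [-55.71   5.16  -1.62] turn 0.324
shift cm [-55.71   5.16  -1.62] turn 0.322
```

Emit:
send_rows:
  series:
    - [[-4, 4, 0], -0.17, 4.8]
    - [[-9, 5, -1], -0.34, 4.8]
    - [[-15, 5, -1.6], -0.51, 4.8]
    - [[-21, 5, -1.6], -0.68, 4.8]
    - [[-27, 5, -1.6], -0.85, 4.8]
    - [[-33, 5, -1.6], -1.02, 4.8]
    - [[-39, 5, -1.6], -1.19, 4.8]
    - [[-45, 5, -1.6], -1.36, 4.8]
    - [[-51, 5, -1.6], -1.53, 4.8]
    - [[-55.7, 5, -1.6], -1.7, 4.8]

```text
time_s: 10.25
tcp_pos: [0.5183, 0.1691, 0.2995]
tool_rot: [-1.575, -0.199, 0.209]
wrist_force: [1.1, 0.6, -0.5]
grip_width: 0.048
```

```bash
python3 - <<'E'
from g import *
go((.520,.167,.25,1.37))
E
```

```text
t 10.25 tcp [0.5183 0.1691 0.2995] jaw 0.259 ty [-0.005 -0.014 -1.   ] F [ 1.1  0.6 -0.5] grip 0.048 q [ 0.2   0.2   1.38 -0.01  1.57 -0.06]
shift cm [ 0.15  4.96 -0.18] turn -1.111
```

Emit:
send_rows:
  series:
    - [[0.1, 1, -0.2], -0.17, 4.8]
    - [[0.1, 3, -0.2], -0.34, 4.8]
    - [[0.1, 5, -0.2], -0.51, 4.8]
    - [[0.1, 5, -0.2], -0.68, 4.8]
    - [[0.1, 5, -0.2], -0.85, 4.8]
    - [[0.1, 5, -0.2], -1.0, 4.8]
    - [[0.1, 5, -0.2], -1.11, 4.8]
    - [[0.1, 5, -0.2], -1.11, 4.8]

```text
time_s: 11.25
tcp_pos: [0.5184, 0.1665, 0.2479]
tool_rot: [-1.305, -1.047, 1.073]
wrist_force: [0.1, 0.1, 0.1]
grip_width: 0.0482
```

```bash
python3 - <<'E'
from g import *
from h import *
go((.520,.167,.107,1.37))
from cell import eyes
for n in ("scene","top"): cv2.imwrite(f"pics/{n}4.png",eyes.read_camera(n)["img"])
a=cv2.imread("pics/scene4.png"); crop(a,230,130,145,110,5,"pics/g1.png")
E
```

```text
t 11.25 tcp [0.5184 0.1665 0.2479] jaw 1.368 ty [-0.008 -0.015 -1.   ] F [0.1 0.1 0.1] grip 0.0482 q [ 0.19  0.22  1.48 -0.01  1.45 -1.17]
shift cm [ 0.3  14.08 -0.22] turn -0.002
```

View pics/g1.png

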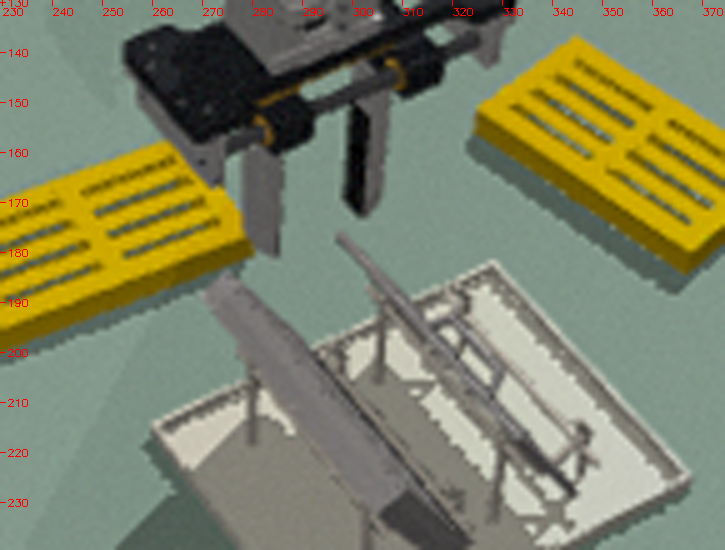

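Emit:
send_rows:
  series:
    - [[0.2, 5, -0.2], 0, 4.8]
    - [[0.3, 9, -0.2], 0, 4.8]
    - [[0.3, 10.8, -0.2], 0, 4.8]
    - [[0.3, 10.8, -0.2], 0, 4.8]

```text
time_s: 11.85
tcp_pos: [0.5191, 0.1673, 0.1386]
tool_rot: [-1.304, -1.043, 1.074]
wrist_force: [0.4, 0.6, -0.3]
grip_width: 0.0482
```

```bash
python3 - <<'E'
from g import *
from h import *
go((.520,.167,.105,1.37))
from cell import eyes
for n in ("scene","top"): cv2.imwrite(f"pics/{n}5.png",eyes.read_camera(n)["img"])
a=cv2.imread("pics/scene5.png"); crop(a,250,150,105,90,7,"pics/g2.png")
print([proj("scene",(.5171+u*.199,.1517+u*.98,.139)) for u in (-.008,.04)])
E
```

```text
t 11.85 tcp [0.5191 0.1673 0.1386] jaw 1.367 ty [-0.011 -0.015 -1.   ] F [ 0.4  0.6 -0.3] grip 0.0482 q [ 0.19  0.29  1.66 -0.01  1.21 -1.17]
shift cm [ 0.05  3.36 -0.12] turn -0.003
[array([284.21290955, 206.50210075]), array([299.16421992, 199.17034898])]
```

View pics/g2.png

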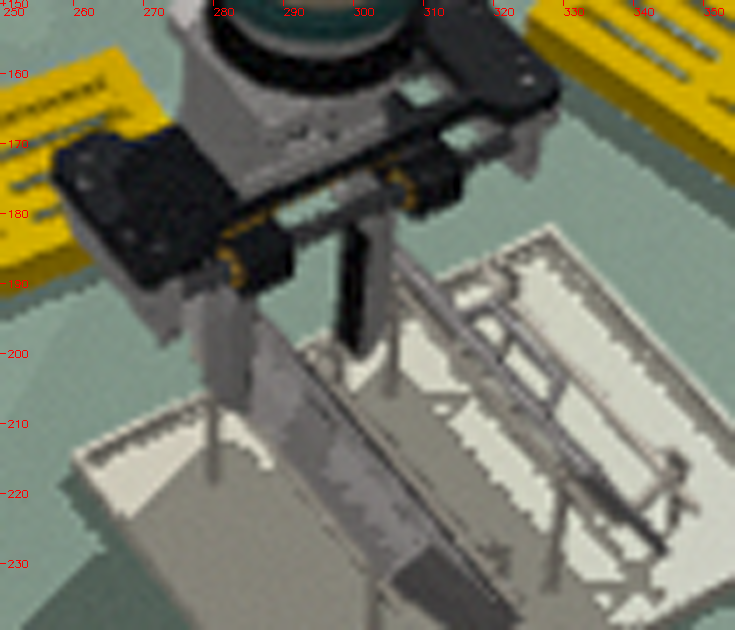

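Emit:
send_rows:
  series:
    - [[0, 1.8, -0.1], 0, 4.8]
    - [[0, 3.3, -0.1], 0, 4.8]
    - [[0, 3.3, -0.1], 0, 4.8]

```text
time_s: 12.32
tcp_pos: [0.5212, 0.1669, 0.1073]
tool_rot: [-1.306, -1.046, 1.072]
wrist_force: [-0.1, 0.7, -0.4]
grip_width: 0.048
```

```bash
python3 - <<'E'
from g import *
from h import *
s=go()
from cell import eyes
p=arm.state()["tcp_pos"]; print("u",(p[0]-.5171)*.199+(p[1]-.1517)*.98)
for n in ("scene","top"): cv2.imwrite(f"pics/{n}6.png",eyes.read_camera(n)["img"])
a=cv2.imread("pics/scene6.png"); crop(a,250,150,105,90,7,"pics/g3.png")
E
```

```text
t 12.32 tcp [0.5212 0.1669 0.1073] jaw 1.367 ty [-0.008 -0.015 -1.   ] F [-0.1  0.7 -0.4] grip 0.048 q [ 0.19  0.31  1.71 -0.01  1.13 -1.17]
u 0.015659921559162928
```

View pics/g3.png

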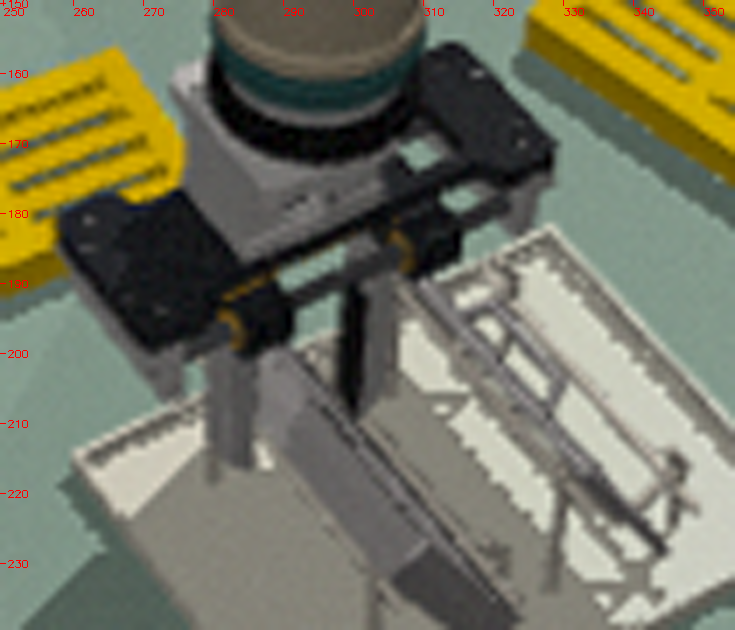

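Emit:
send_rows:
  series:
    - [[0, 0, 0], 0, 4.2]
    - [[0.3, 0, 0], 0, 4.0]
    - [[0.6, 0, 0], 0, 3.9]
    - [[1.0, 0, 0], 0, 3.7]
    - [[1.4, 0, 0], 0, 3.5]
    - [[1.4, 0, 0], 0, 3.5]

```text
time_s: 13.18
tcp_pos: [0.5251, 0.1812, 0.1081]
tool_rot: [-1.306, -1.048, 1.07]
wrist_force: [-0.5, -3.2, 1.2]
grip_width: 0.0354
```

```bash
python3 - <<'E'
from g import *
from h import *
s=go()
from cell import eyes
p=arm.state()["tcp_pos"]; print("u",(p[0]-.5171)*.199+(p[1]-.1517)*.98)
for n in ("scene","top"): cv2.imwrite(f"pics/{n}7.png",eyes.read_camera(n)["img"])
a=cv2.imread("pics/scene7.png"); crop(a,250,150,105,90,7,"pics/g4.png")
E
```

```text
t 13.18 tcp [0.5251 0.1812 0.1081] jaw 1.367 ty [-0.005 -0.014 -1.   ] F [-0.5 -3.2  1.2] grip 0.0354 q [ 0.22  0.32  1.69 -0.01  1.14 -1.15]
u 0.03053391313567976
```

View pics/g4.png

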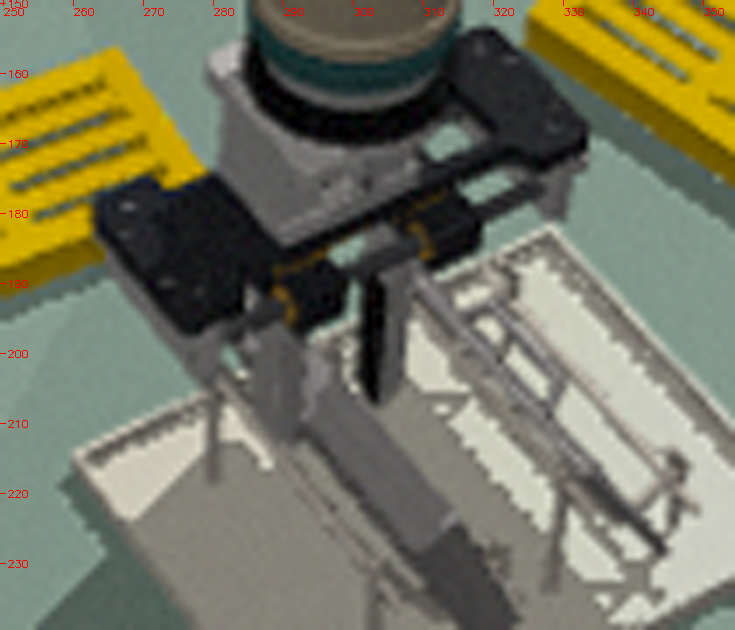

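Emit:
send_rows:
  series:
    - [[0.4, 0, 0], 0, 3.4]
    - [[0.8, 0, 0], 0, 3.2]
    - [[1.2, 0, 0], 0, 3.1]
    - [[1.6, 0, 0], 0, 3.0]
    - [[1.9, 0, 0], 0, 2.9]
    - [[1.9, 0, 0], 0, 2.9]

```text
time_s: 14.02
tcp_pos: [0.5289, 0.2001, 0.1075]
tool_rot: [-1.306, -1.049, 1.07]
wrist_force: [-0.3, -1.1, -0.7]
grip_width: 0.0288
```

```bash
python3 - <<'E'
from g import *
from h import *
s=go()
from cell import eyes
p=arm.state()["tcp_pos"]; print("u",(p[0]-.5171)*.199+(p[1]-.1517)*.98)
for n in ("scene","top"): cv2.imwrite(f"pics/{n}8.png",eyes.read_camera(n)["img"])
a=cv2.imread("pics/scene8.png"); crop(a,250,150,105,90,7,"pics/g5.png")
E
```

```text
t 14.03 tcp [0.5289 0.2001 0.1075] jaw 1.368 ty [-0.005 -0.014 -1.   ] F [-0.3 -1.1 -0.7] grip 0.0288 q [ 0.25  0.34  1.67 -0.01  1.14 -1.12]
u 0.049802264834700495
```

View pics/g5.png

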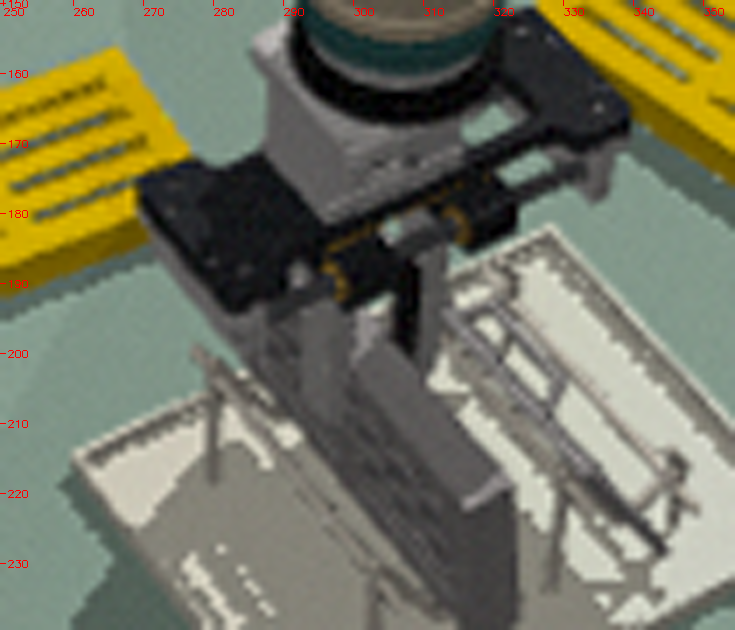

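Emit:
send_rows:
  series:
    - [[0.2, 0, 0], 0, 2.5]
    - [[0.3, 0, 0], 0, 2.0]
    - [[0.3, 0, 0], 0, 2.0]
    - [[0.3, 0, 0], 0, 2.0]
    - [[0.3, 0, 0], 0, 2.0]

```text
time_s: 14.75
tcp_pos: [0.53, 0.2041, 0.1077]
tool_rot: [-1.305, -1.05, 1.067]
wrist_force: [1.0, 6.1, -1.5]
grip_width: 0.0224
```

```bash
python3 - <<'E'
from g import *
from h import *
s=go()
from cell import eyes
p=arm.state()["tcp_pos"]; print("u",(p[0]-.5171)*.199+(p[1]-.1517)*.98)
for n in ("scene","top"): cv2.imwrite(f"pics/{n}9.png",eyes.read_camera(n)["img"])
a=cv2.imread("pics/scene9.png"); crop(a,250,150,105,90,7,"pics/g6.png")
E
```

```text
t 14.75 tcp [0.53   0.2041 0.1077] jaw 1.367 ty [-0.004 -0.011 -1.   ] F [ 1.   6.1 -1.5] grip 0.0224 q [ 0.25  0.34  1.67 -0.01  1.14 -1.11]
u 0.05394577404508623
```

View pics/g6.png

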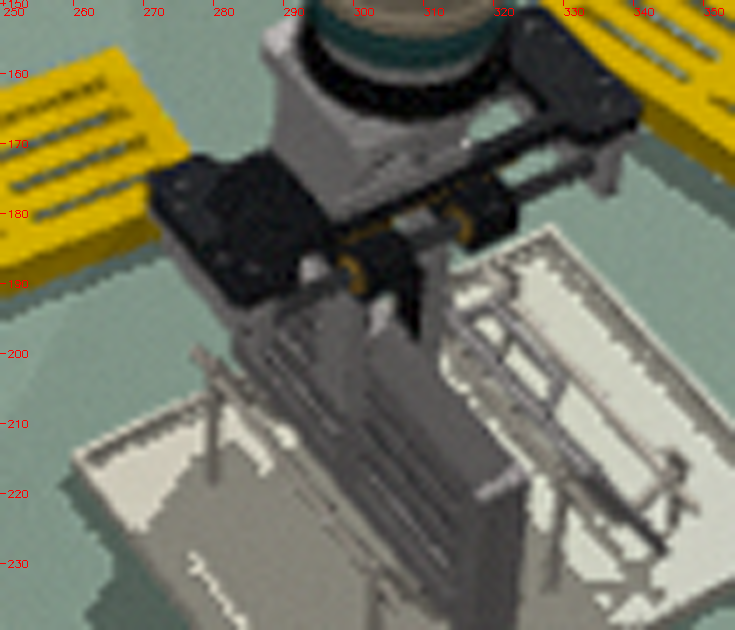

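Emit:
send_rows:
  series:
    - [[0, -1.5, 0], 0, 2.0]
    - [[0, -4, 0], 0, 2.0]
    - [[0, -8, 0], 0, 2.0]
    - [[0, -13, 0], 0, 2.0]
    - [[0, -19, 0], 0, 2.0]
    - [[0, -19, 0], 0, 2.0]

```text
time_s: 15.6
tcp_pos: [0.5327, 0.2055, 0.3027]
tool_rot: [-1.311, -1.056, 1.062]
wrist_force: [0.1, 0.6, -4.9]
grip_width: 0.0218
```

```bash
python3 - <<'E'
from g import *
from h import *
s=go((.607,-.197,.30,.122))
from cell import eyes
for n in ("scene","top"): cv2.imwrite(f"pics/{n}10.png",eyes.read_camera(n)["img"])
a=cv2.imread("pics/scene10.png"); crop(a,230,80,145,180,3.3,"pics/g7.png")
b=cv2.imread("pics/top10.png"); crop(b,120,100,360,160,2.2,"pics/g8.png")
E
```

```text
t 15.6 tcp [0.5327 0.2055 0.3027] jaw 1.366 ty [ 0.005 -0.011 -1.   ] F [ 0.1  0.6 -4.9] grip 0.0218 q [ 0.25  0.23  1.33 -0.01  1.58 -1.11]
shift cm [-37.9    0.76 -15.45] turn 1.244
```

View pics/g7.png

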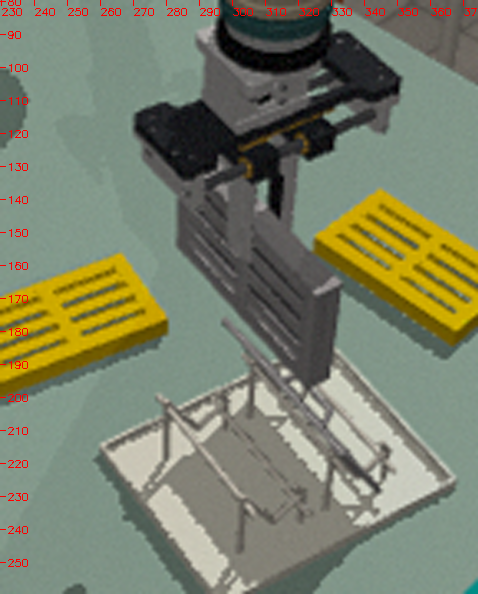

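View pics/g8.png

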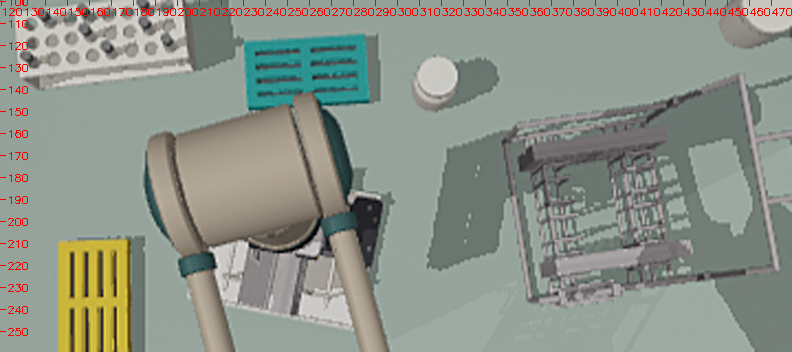

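Emit:
send_rows:
  series:
    - [[-3, 0.5, -1], 0.1, 2.0]
    - [[-7, 0.5, -3], 0.26, 2.0]
    - [[-11, 0.5, -5], 0.42, 2.0]
    - [[-16, 0.5, -7], 0.58, 2.0]
    - [[-21, 0.5, -9], 0.74, 2.0]
    - [[-26, 0.5, -11], 0.9, 2.0]
    - [[-31, 0.5, -13], 1.06, 2.0]
    - [[-35, 0.5, -14.5], 1.2, 2.0]
    - [[-37.9, 0.5, -15.5], 1.24, 2.0]
    - [[-37.9, 0.5, -15.5], 1.24, 2.0]

```text
time_s: 16.95
tcp_pos: [0.6026, -0.2, 0.2923]
tool_rot: [-1.58, -0.085, 0.109]
wrist_force: [-0.4, 0.6, -5.3]
grip_width: 0.0217
```

```bash
python3 - <<'E'
from g import *
from h import *
s=go((.607,-.197,.24,.122))
from cell import eyes
for n in ("scene","top"): cv2.imwrite(f"pics/{n}11.png",eyes.read_camera(n)["img"])
a=cv2.imread("pics/scene11.png"); crop(a,110,180,170,210,2.8,"pics/h1.png")
E
```

```text
t 16.95 tcp [ 0.6026 -0.2     0.2923] jaw 0.123 ty [-0.014 -0.012 -1.   ] F [-0.4  0.6 -5.3] grip 0.0217 q [-0.42  0.34  1.2  -0.02  1.61 -0.54]
shift cm [0.55 5.21 0.3 ] turn 0.001
```

View pics/h1.png

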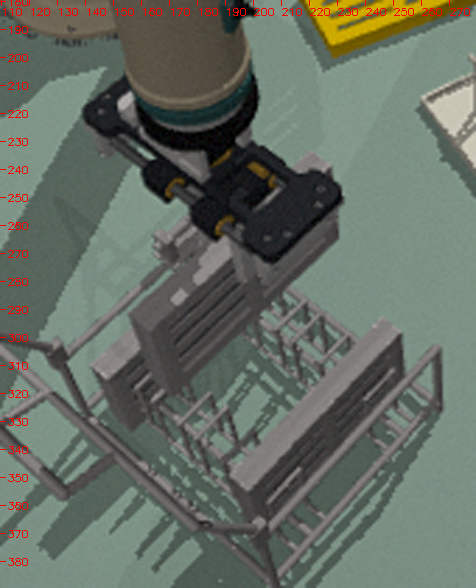

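View pics/top11.png

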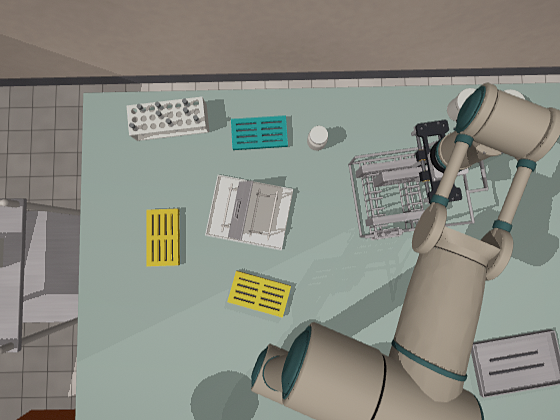

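Emit:
send_rows:
  series:
    - [[0.3, 4, 0.3], 0, 2.0]
    - [[0.5, 8, 0.3], 0, 2.0]
    - [[0.5, 10.2, 0.3], 0, 2.0]
    - [[0.5, 10.2, 0.3], 0, 2.0]
    - [[0.5, 10.2, 0.3], 0, 2.0]

```text
time_s: 17.68
tcp_pos: [0.6066, -0.194, 0.1923]
tool_rot: [-1.578, -0.09, 0.109]
wrist_force: [-0.5, -0.4, -3.4]
grip_width: 0.0215
```

```bash
python3 - <<'E'
from g import *
from h import *
s=go((.607,-.197,.19,.122))
from cell import eyes
for n in ("scene","top"): cv2.imwrite(f"pics/{n}12.png",eyes.read_camera(n)["img"])
a=cv2.imread("pics/scene12.png"); crop(a,140,235,130,100,6,"pics/h2.png")
b=cv2.imread("pics/top12.png"); crop(b,345,140,100,75,8,"pics/h3.png")
crop(a,140,290,100,75,8,"pics/h4.png")
E
```

```text
t 17.68 tcp [ 0.6066 -0.194   0.1923] jaw 0.127 ty [-0.012 -0.011 -1.   ] F [-0.5 -0.4 -3.4] grip 0.0215 q [-0.41  0.38  1.38 -0.01  1.39 -0.53]
shift cm [ 0.    0.23 -0.3 ] turn 0.005
```

View pics/h2.png

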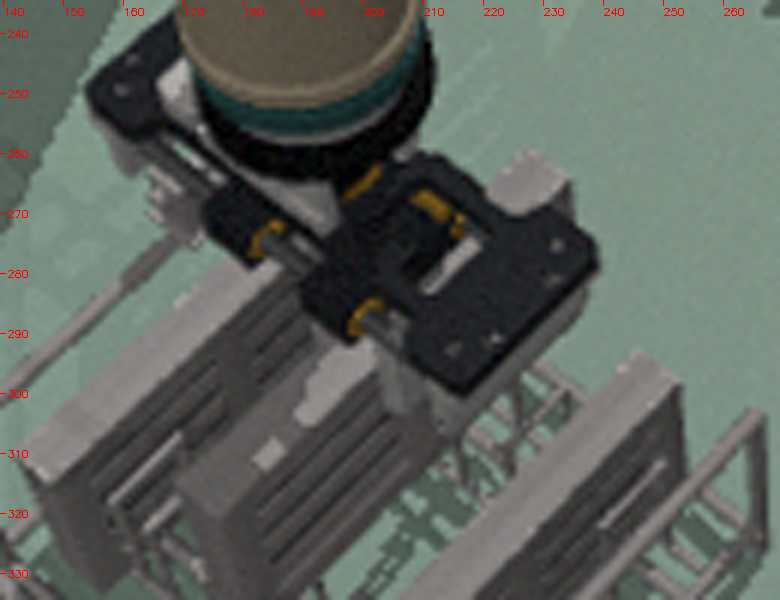

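View pics/h3.png

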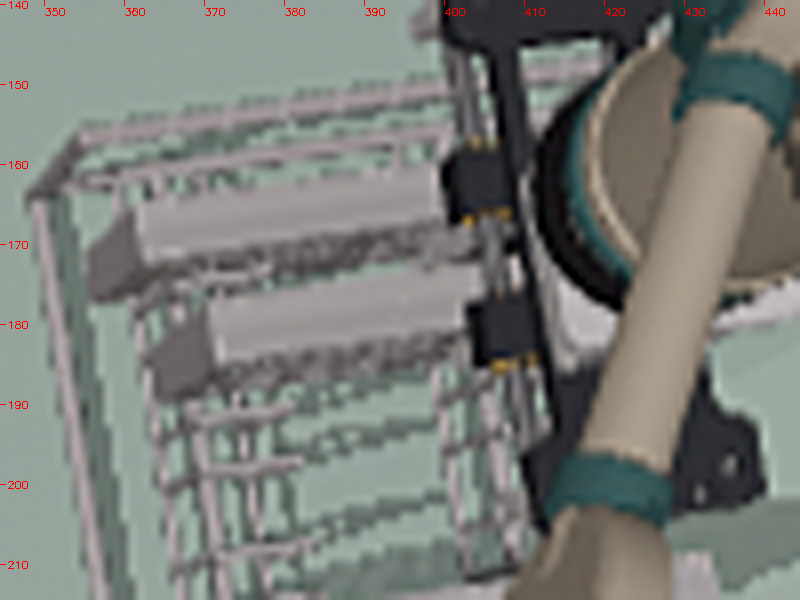

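View pics/h4.png

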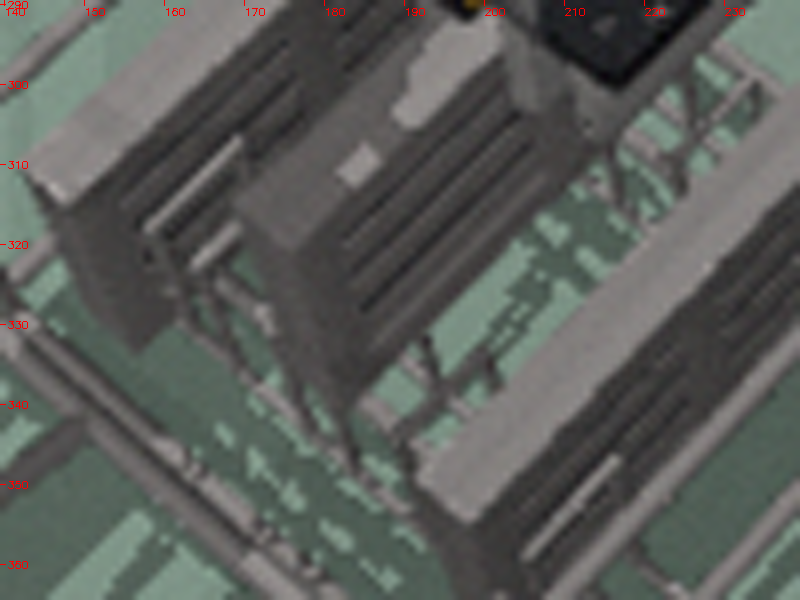

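```bash
cat > m3.py <<'E'
from h import *
def S(o,s,p): return np.array((o[0]+p[0]/s-.5,o[1]+p[1]/s-.5))
h2=lambda *p:S((140,235),6,p); h3=lambda *p:S((345,140),8,p); h4=lambda *p:S((140,290),8,p)
def show(l,a,b):
    X,e=tri(a,b); print(l,np.round(X,4),np.round(e,1)); return X
Rc=np.array([.5818,-.2001]); ex=np.array([np.cos(.122),np.sin(.122)]); ey=np.array([-ex[1],ex[0]])
rk=lambda X:np.round(np.array([(X[:2]-Rc)@ex,(X[:2]-Rc)@ey])*1e3,1)
n=show("+y near",h2(528,150),h3(215,365)); f=show("+y far",h2(573,183),h3(208,302))
z=(n[2]+f[2])/2
print(z, rk(n),rk(f))
print("scene -y near/far on z",rk(plane("scene",h4(238,195),z)),rk(plane("scene",h4(290,250),z)))
print("scene +y near/far on z",rk(plane("scene",h2(528,150),z)),rk(plane("scene",h2(573,183),z)))
print("top +y near/far",rk(plane("top",h3(215,365),z)),rk(plane("top",h3(208,302),z)))
print("bottom -y far",[ (zz,rk(plane("scene",h4(345,405),zz))) for zz in (z-.1,)])
print("L4 scene: +y",rk(plane("scene",h2(638,350),.13)),rk(plane("scene",h2(683,385),.13)),"-y",rk(plane("scene",h4(415,475),.13)),rk(plane("scene",h4(468,525),.13)))
print("L1 scene -y",rk(plane("scene",h4(28,160),.13)),rk(plane("scene",h4(68,210),.13)))
print("L4 top +y",rk(plane("top",h3(147,262),.13)),rk(plane("top",h3(138,208),.13)))
E
python3 m3.py
```

```text
+y near [ 0.5853 -0.1031  0.2208] [0.1 0.1]
+y far [ 0.6074 -0.1009  0.2206] [1.1 1.1]
0.22067334625011828 [15.3 95.8] [37.4 95.3]
scene -y near/far on z [ 13.5 -79.1] [ 35.4 -81.1]
scene +y near/far on z [15.4 96. ] [38.3 96. ]
top +y near/far [15.2 95.7] [36.6 94.6]
bottom -y far [(np.float64(0.12067334625011827), array([ 32.9, -80.8]))]
L4 scene: +y [66.4 93.6] [90.1 93.3] -y [ 66.4 -84.5] [ 87.6 -85.2]
L1 scene -y [-87.8 -89.3] [-66.9 -92.4]
L4 top +y [66.3 91.1] [86.6 91.2]
```

```bash
python3 - <<'E'
exec(open('m3.py').read().split("n=show")[0])
d3=lambda *p:S((345,140),8,p); d4=lambda *p:S((355,190),8,p)
for z in (0.01,.1):
    P=plane("top",d3(38,195),z);Q=plane("top",d4(45,368),z); d=P-Q; print(z,np.arctan2(d[1],d[0]),np.linalg.norm(d),rk(P),rk(Q))
E
python3 - <<'E'
import sys; sys.path.insert(0,'.')
from h import *
a=cv2.imread("pics/scene3.png"); crop(a,120,235,155,150,5,"pics/k1.png")
b=cv2.imread("pics/top3.png"); crop(b,340,130,110,115,5.2,"pics/k2.png")
E
```

```text
0.01 0.11353426187513238 0.23451507305120628 [117.6 102. ] [-117.   103.9]
0.1 0.11353426187513249 0.21733866225536147 [101.8 120.5] [-115.5  122.3]
```

View pics/k1.png

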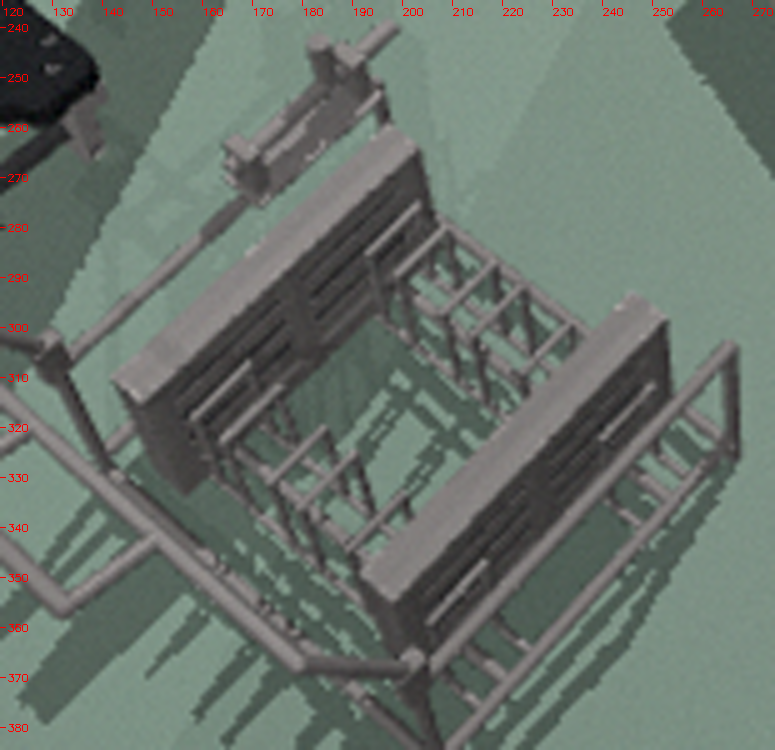

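View pics/k2.png

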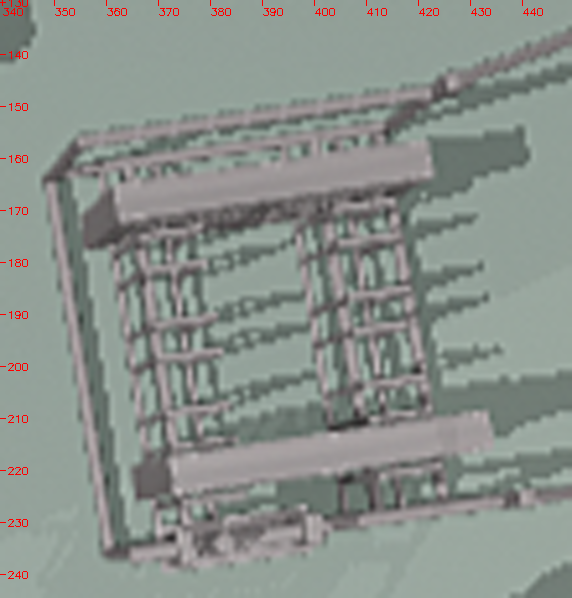

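```bash
python3 - <<'E'
exec(open('m3.py').read().split("n=show")[0])
k1=lambda *p:S((120,235),5,p); k2=lambda *p:S((340,130),5.2,p)
for p in ((447,228),(497,262),(525,290),(577,322),(398,275),(446,309),(475,333),(527,362)): print("sc +y",rk(plane("scene",k1(*p),.093)))
for p in ((285,388),(325,430),(355,455),(222,437),(270,480),(302,503)): print("sc -y",rk(plane("scene",k1(*p),.093)))
for p in ((150,268),(217,265),(155,323),(218,317),(158,357),(222,351),(165,413),(230,407)): print("top +y",rk(plane("top",k2(*p),.093)))
for p in ((343,245),(400,240),(345,298),(410,290),(352,333),(410,325),(362,385),(428,378)): print("top -y",rk(plane("top",k2(*p),.093)))
E
```

```text
sc +y [-43.8  75.9]
sc +y [-11.1  77.8]
sc +y [10.2 75.2]
sc +y [41.7 78.5]
sc +y [-43.7  41.6]
sc +y [-12.3  43.2]
sc +y [ 7.7 42.8]
sc +y [37.7 47.5]
sc -y [-41.8 -35.7]
sc -y [-11.4 -38.6]
sc -y [  8.7 -38.5]
sc -y [-46.1 -71.9]
sc -y [-12.8 -72.3]
sc -y [  7.  -70.7]
top +y [42.9 70.2]
top +y [39.1 31.5]
top +y [10.7 72.5]
top +y [ 9.  35.9]
top +y [-9.1 74. ]
top +y [-10.9  36.8]
top +y [-41.7  75.3]
top +y [-43.6  37.6]
top -y [ 40.3 -42.8]
top -y [ 38.5 -76.1]
top -y [  9.5 -38.7]
top -y [  8.8 -76.8]
top -y [-11.2 -39.3]
top -y [-11.4 -73.3]
top -y [-41.8 -39.9]
top -y [-43.2 -78.2]
```

Emit:
send_rows:
  series:
    - [[0, 0, -0.3], 0, 2.0]
    - [[0, 0, -0.57], 0, 2.0]
    - [[0, 1, -0.56], 0, 2.0]
    - [[0, 1.8, -0.55], 0, 2.0]
    - [[0, 1.8, -0.55], 0, 2.0]

```text
time_s: 18.4
tcp_pos: [0.6066, -0.1998, 0.1736]
tool_rot: [-1.578, -0.089, 0.11]
wrist_force: [0.0, -0.5, -5.1]
grip_width: 0.022
```

```bash
python3 - <<'E'
from g import *
from h import *
s=go()
from cell import eyes
for n in ("scene","top"): cv2.imwrite(f"pics/{n}13.png",eyes.read_camera(n)["img"])
a=cv2.imread("pics/scene13.png"); 
crop(a,140,290,100,75,8,"pics/l1.png"); crop(a,140,235,130,100,6,"pics/l3.png")
b=cv2.imread("pics/top13.png"); crop(b,345,140,100,75,8,"pics/l2.png")
E
```

```text
t 18.4 tcp [ 0.6066 -0.1998  0.1736] jaw 0.126 ty [-0.013 -0.01  -1.   ] F [ 0.  -0.5 -5.1] grip 0.022 q [-0.42  0.39  1.41 -0.01  1.35 -0.54]
```

View pics/l1.png

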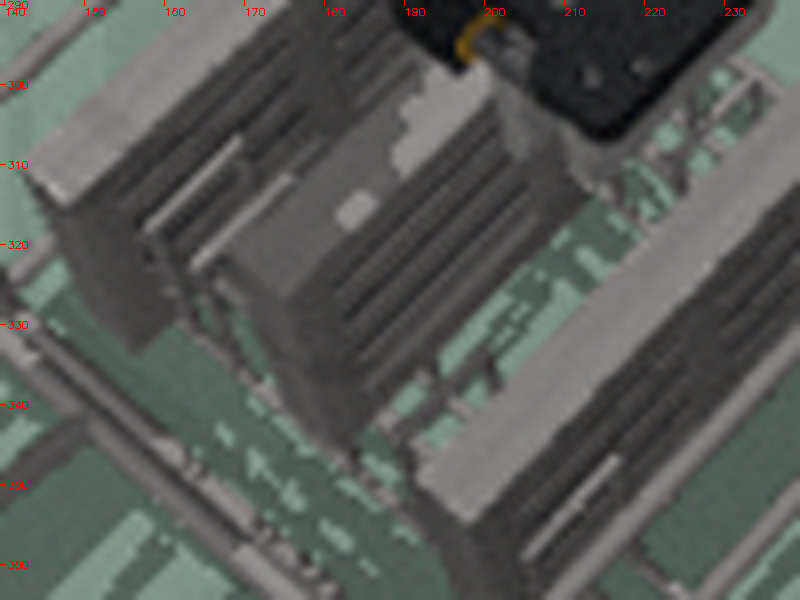

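View pics/l2.png

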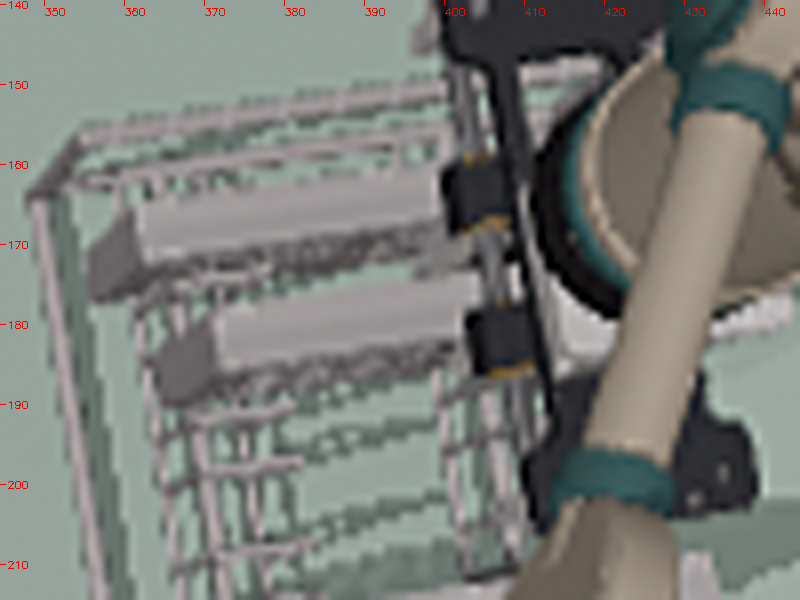

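View pics/l3.png

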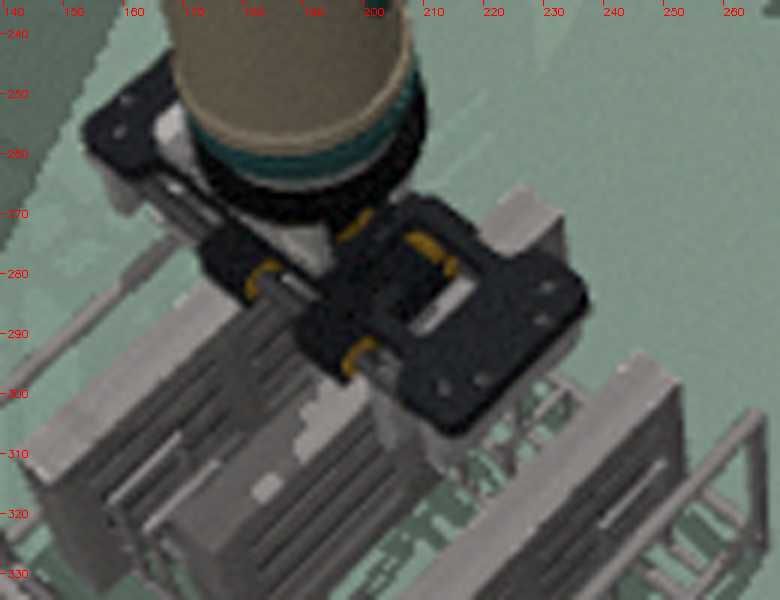

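```bash
python3 - <<'E'
exec(open('m3.py').read().split("n=show")[0])
l1=h4;l2=h3;l3=h2
n=show("+y near",l3(522,183),l2(217,370)); f=show("+y far",l3(565,215),l2(212,312))
z=.2015
print(rk(n),rk(f))
for nm,c,p in (("sc +y n","scene",l3(522,183)),("sc +y f","scene",l3(565,215)),("sc -y n","scene",l1(228,245)),("sc -y f","scene",l1(285,300)),("top +y n","top",l2(217,370)),("top +y f","top",l2(212,312))): print(nm,rk(plane(c,p,z)))
E
```

```text
+y near [ 0.5859 -0.108   0.2037] [0.1 0.1]
+y far [ 0.6068 -0.1062  0.2033] [1.2 1.2]
[15.2 90.9] [36.2 90.2]
sc +y n [14.  91.7]
sc +y f [36.3 91.7]
sc -y n [ 12.4 -86.2]
sc -y f [ 35.4 -87.3]
top +y n [15.6 90.4]
top +y f [35.5 88.9]
```

Emit:
send_rows:
  series:
    - [[0, 1, 0], 0, 2.0]
    - [[0, 2, 0], 0, 2.0]
    - [[0, 3, 0.05], 0, 2.0]
    - [[0, 3, 0.05], 0, 2.0]

```text
time_s: 19.0
tcp_pos: [0.6061, -0.1995, 0.1433]
tool_rot: [-1.578, -0.089, 0.11]
wrist_force: [-1.3, 0.2, -4.7]
grip_width: 0.0218
```

Emit:
send_rows:
  series:
    - [[0.03, 1, 0], 0, 2.0]
    - [[0.05, 2, 0], 0, 2.0]
    - [[0.06, 3, 0.03], 0, 2.0]
    - [[0.06, 3, 0.03], 0, 2.0]
    - [[0.06, 3.4, 0.03], 0, 2.0]
    - [[0.06, 3.4, 0.03], 0, 2.0]

```text
time_s: 19.75
tcp_pos: [0.6061, -0.1994, 0.1092]
tool_rot: [-1.578, -0.088, 0.111]
wrist_force: [-0.7, -0.1, -4.7]
grip_width: 0.022
```

Bottom is about 6 mm above the floor by estimate; creep down watching the force.

Emit:
send_rows:
  series:
    - [[0, 0.2, 0], 0, 2.0]
    - [[0, 0.4, 0], 0, 2.0]
    - [[0, 0.4, 0], 0, 2.0]

```text
time_s: 20.12
tcp_pos: [0.606, -0.1994, 0.105]
tool_rot: [-1.577, -0.088, 0.111]
wrist_force: [0.6, -0.3, -3.7]
grip_width: 0.0221
```

Emit:
send_rows:
  series:
    - [[0, 0.1, 0], 0, 2.0]
    - [[0, 0.2, 0], 0, 2.0]
    - [[0, 0.2, 0], 0, 2.0]

```text
time_s: 20.5
tcp_pos: [0.6058, -0.1994, 0.1029]
tool_rot: [-1.577, -0.088, 0.111]
wrist_force: [0.1, -0.0, -4.7]
grip_width: 0.0218
```

Emit:
send_rows:
  series:
    - [[0, 0.1, 0], 0, 2.0]
    - [[0, 0.2, 0], 0, 2.0]
    - [[0, 0.2, 0], 0, 2.0]

```text
time_s: 20.88
tcp_pos: [0.6057, -0.1993, 0.1008]
tool_rot: [-1.577, -0.088, 0.111]
wrist_force: [-0.4, 0.4, -4.1]
grip_width: 0.022
```

Emit:
send_rows:
  series:
    - [[0, 0.1, 0], 0, 2.0]
    - [[0, 0.1, 0], 0, 2.0]

```text
time_s: 21.12
tcp_pos: [0.6059, -0.1995, 0.1004]
tool_rot: [-1.577, -0.088, 0.111]
wrist_force: [-0.1, -0.8, -0.9]
grip_width: 0.0218
```

Emit:
send_rows:
  series:
    - [[0, 0.15, 0], 0, 2.0]
    - [[0, 0.15, 0], 0, 2.0]

```text
time_s: 21.38
tcp_pos: [0.6062, -0.2001, 0.0999]
tool_rot: [-1.579, -0.089, 0.11]
wrist_force: [-1.4, -1.9, 3.5]
grip_width: 0.0218
```

```bash
python3 - <<'E'
from g import *
from h import *
s=go()
from cell import eyes
for n in ("scene","top"): cv2.imwrite(f"pics/{n}14.png",eyes.read_camera(n)["img"])
a=cv2.imread("pics/scene14.png"); crop(a,130,235,145,140,4.2,"pics/n1.png")
E
```

```text
t 21.38 tcp [ 0.6062 -0.2001  0.0999] jaw 0.127 ty [-0.013 -0.011 -1.   ] F [-1.4 -1.9  3.5] grip 0.0218 q [-0.42  0.44  1.51 -0.02  1.19 -0.54]
```

View pics/n1.png

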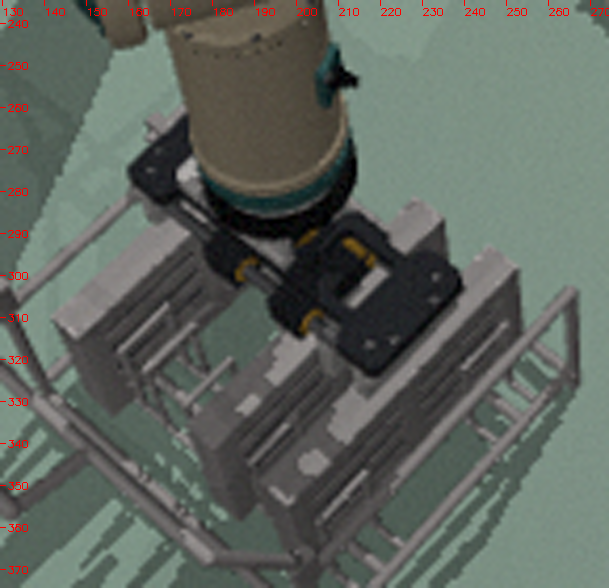

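```bash
python3 - <<'E'
exec(open('m3.py').read().split("n=show")[0])
a=cv2.imread("pics/scene14.png");b=cv2.imread("pics/top14.png")
crop(a,165,275,90,75,8,"pics/n2.png"); crop(b,345,140,100,75,8,"pics/n3.png")
E
```

```text
(no output)
```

View pics/n2.png

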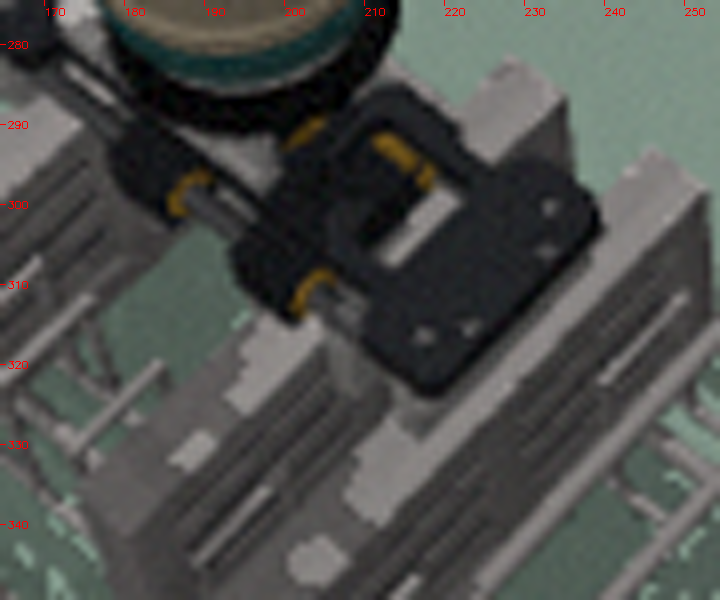

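View pics/n3.png

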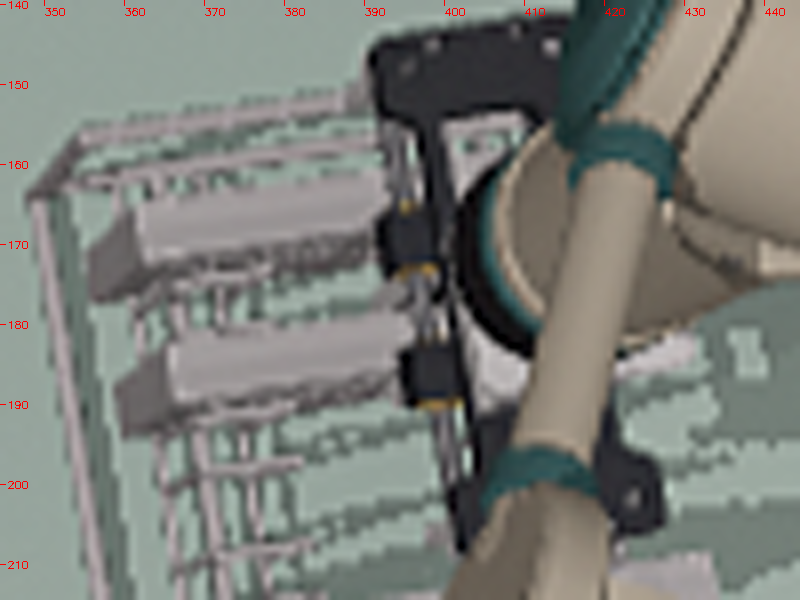

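```bash
python3 - <<'E'
exec(open('m3.py').read().split("n=show")[0])
n2=lambda *p:S((165,275),8,p)
n=show("+y near",n2(512,57),h3(175,400)); f=show("+y far",n2(566,98),h3(168,345)); print(rk(n),rk(f))
for nm,c,p in (("sc +y n","scene",n2(512,57)),("sc +y f","scene",n2(566,98)),("sc -y n","scene",n2(85,485)),("sc -y f","scene",n2(135,535)),("top +y n","top",h3(175,400)),("top +y f","top",h3(168,345)),
 ("L4 sc +y n","scene",n2(652,150)),("L4 sc +y f","scene",n2(708,190))): print(nm,rk(plane(c,p,.13)))
E
```

```text
+y near [ 0.5854 -0.1096  0.131 ] [0.1 0.1]
+y far [ 0.6062 -0.1073  0.1303] [0.9 0.9]
[14.5 89.4] [35.6 89.1]
sc +y n [14.1 89.8]
sc +y f [36.1 89.8]
sc -y n [ 15.6 -85.2]
sc -y f [ 37.  -86.4]
top +y n [14.6 89.1]
top +y f [35.  88.4]
L4 sc +y n [67.4 93. ]
L4 sc +y f [88.8 93.6]
```

Emit:
send_rows:
  series:
    - [[0, 0, 0], 0, 2.4]
    - [[0, 0, 0], 0, 3.0]
    - [[0, 0, 0], 0, 3.0]
    - [[0, -2, 0], 0, 3.0]
    - [[0, -5, 0], 0, 3.0]
    - [[0, -10, 0], 0, 3.0]
    - [[0, -16, 0], 0, 3.0]
    - [[0, -22, 0], 0, 3.0]
    - [[0, -22, 0], 0, 3.0]

```text
time_s: 22.6
tcp_pos: [0.6113, -0.1984, 0.3258]
tool_rot: [-1.584, -0.098, 0.102]
wrist_force: [0.6, 0.8, -0.1]
grip_width: 0.0296
```

```bash
python3 - <<'E'
from g import *
go((.35,-.1,.36,None),(.45,-.05,.36,None),(.35,.05,.36,None))
E
```

```text
t 22.6 tcp [ 0.6113 -0.1984  0.3258] jaw 0.127 ty [-0.002 -0.016 -1.   ] F [ 0.6  0.8 -0.1] grip 0.0296 q [-0.41  0.34  1.12 -0.02  1.68 -0.54]
shift cm [-24.69  -3.53  13.02] turn 0
shift cm [-14.14  -3.62  16.71] turn 0
shift cm [-22.79  -3.76  27.89] turn 0
```

Move clear so both cameras see the rack.

Emit:
send_rows:
  series:
    - [[-4, -3, 3], 0, 3.0]
    - [[-8, -3, 7], 0, 3.0]
    - [[-12, -3, 12], 0, 3.0]
    - [[-16, -3, 17], 0, 3.0]
    - [[-20, -3, 22], 0, 3.0]
    - [[-23, -3, 28], 0, 3.0]
    - [[-23, -3, 28], 0, 3.0]

```text
time_s: 23.48
tcp_pos: [0.3449, 0.0529, 0.3518]
tool_rot: [-1.583, -0.101, 0.106]
wrist_force: [-0.3, -1.4, 0.1]
grip_width: 0.0298
```

```bash
python3 - <<'E'
from g import *
from h import *
go()
from cell import eyes
for n in ("scene","top"): cv2.imwrite(f"pics/{n}15.png",eyes.read_camera(n)["img"])
a=cv2.imread("pics/scene15.png"); b=cv2.imread("pics/top15.png")
crop(a,130,235,150,145,5,"pics/p1.png"); crop(b,340,130,150,115,5,"pics/p2.png")
E
```

```text
t 23.48 tcp [0.3449 0.0529 0.3518] jaw 0.131 ty [-0.003 -0.015 -1.   ] F [-0.3 -1.4  0.1] grip 0.0298 q [-0.03 -0.13  1.6  -0.01  1.67 -0.16]
```

View pics/p1.png

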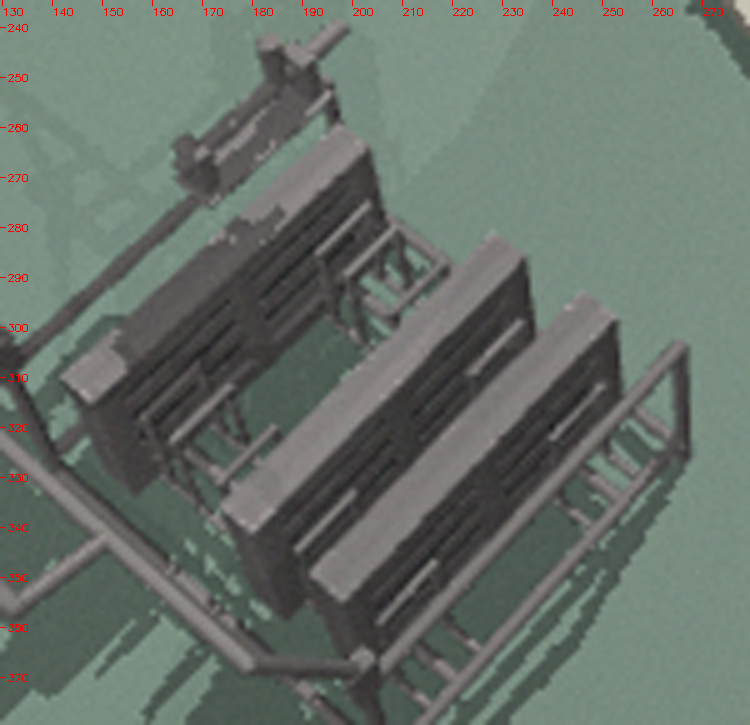

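View pics/p2.png

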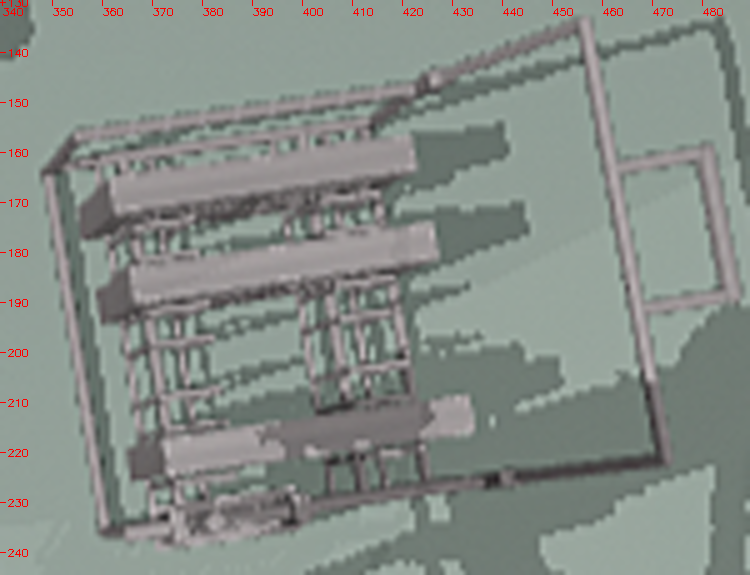

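View pics/scene15.png

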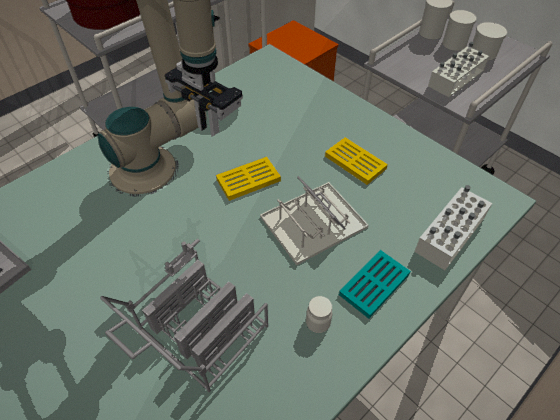

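```bash
python3 - <<'E'
exec(open('m3.py').read().split("n=show")[0])
p1=lambda *p:S((130,235),5,p); p2=lambda *p:S((340,130),5,p)
def box(l,sc,tp):
    X=[tri(p1(*a),p2(*b))[0] for a,b in zip(sc,tp)]
    X=np.array(X); c=X.mean(0); d=X[0]+X[1]-X[2]-X[3]; print(l,"rack xy",rk(c),"z",round(c[2],4),"yaw",round(np.arctan2(-d[0],d[1]),3),"len",np.linalg.norm(d)/2)
box("new",[(488,232),(528,262),(222,507),(260,537)],[(137,305),(130,268),(437,262),(433,222)])
box("L4",[(580,293),(620,322),(310,575),(348,605)],[(114,212),(108,177),(415,172),(412,135)])
box("L1",[(340,122),(372,150),(62,376),(98,405)],[(168,475),(164,443),(474,432),(470,397)])
E
```

```text
new rack xy [23.8 -0. ] z 0.13 yaw 0.133 len 0.17756653374133083
L4 rack xy [78.1  3.5] z 0.13 yaw 0.119 len 0.17843571045924636
L1 rack xy [-78.4  -2.6] z 0.1305 yaw 0.125 len 0.17879758853434122
```

```bash
python3 -c "
from cell import arm
print(arm.close_job())"
```

```text
the job is handed in; nothing more can be done
None
```

I drew the bolt back to its stop and swung the bar open onto its stop. I then brought the leaning cassette upright between the fingers, lifted it out and lowered it into slot 3. The job was handed in at about 23.6 s with the arm clear of everything.

**Last checks (both cameras):**
- **Loaded cassette:** its top is at 130 mm, so it is fully down. It is centred end to end within the roughly 2 mm camera error, stands upright, and its yaw matches the rack within 0.01 rad.
- **Across the slot:** it measured 23.8 mm from the rack's middle, against the nominal 26 mm. My measurement of the dividers put the slot centre at about 24.5 mm.
- **Bar and bolt:** the pictures show the bar open and the bolt back. I did not measure the bar's final angle.
- **Bystanders:** both loaded cassettes measured where they were at the start, within 1–2 mm. The lid and jar look unmoved in the pictures, but I did not measure them.

**Disagreements:** the two cameras differed by 2–3 mm in places. Where the knob was gripped, it sat about 2 mm nearer the robot than the cameras had shown. The tool also ended about 0.015 rad off vertical after the bolt pull, which the moves could not correct.

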